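Tip the blue fuses out of the divided case and test them

ROBOT

A 7-joint arm with a two-finger parallel gripper is mounted at the origin on the work surface. World frame = base frame: x ahead of the robot, y to its left, z up, the work surface at z = 0. Lengths are in m, angles in rad, forces in N, time in s.
With the tool pointing down it reaches from about 0.4 to 0.85 m from the base axis. Payload 4.5 kg.
Tool frame: the origin (TCP) lies on the centre line of the jaws, within the pads' length; the fingertips stand r.tip_reach ahead of it and the grasp point (between the pads) lies 3 mm ahead of it (r.tip_reach is the distance from the TCP to the fingertips, in m); z points along the fingers, y is the line along which they close (so a half turn about z gives the same grasp; the last joint's range is limited). The gripper opens to 88 mm and grips with 3 to 60 N. Pads are 18 mm wide; open, the fingers measure 123 mm over their backs; the gripper's body (75 mm by 187 mm) begins 45 mm behind the grasp point.
Start: joints at [-1.134, 0.689, -0.195, 1.565, 0.157, 0.902, -0.215], TCP at [0.245, 0.575, 0.261] pointing down, gripper open.
Joint ranges: [-3.01, 3.01], [-0.46, 2.08], [-1.47, 1.51], [0.13, 2.56], [-1, 4.14], [0.04, 2.09], [-2.66, 2.66]. Speed limits (rad/s): [2.57, 2.57, 3.14, 3.14, 3.14, 3.14, 3.14].

INTERFACE

Orientations are given as a unit quaternion [x, y, z, w].
In Python, from plant import readout, eyes, ticket, r gives the robot as it stands. The module is installed in compiled form; this text tells all that it offers.
- The arm moves only by the tool carry_out, never from a script. Its argument "motion" is a list that holds one entry, the list of rows, each a list of 7 numbers: the shift along the tool's x, y, z in mm, then the turn, a rotation vector about the tool's x, y, z in rad, then the opening in per cent of the stroke, from 0 (shut) to 100 (fully open). In form: [[[dx, dy, dz, ax, ay, az, claw], ...]]. A call has 1 to 8 rows; each row shifts and turns the commanded pose from where the row before left it, along the tool's axes as they then stand; what a row does not reach is not made up. A row lasts 1/10 s, in which the tool goes at most 50 mm and 8.59 degrees, less where a joint would pass 70% of its speed; a pose out of reach is approached as far as the arm can. A call is refused whole if a number of a shift passes 50 or a number of a turn 0.15, either way. A call with a gripper value outside its range is refused whole. The fingers move at their own pace and stop on an object; "squeeze" is the grip in N (left out, the last holds). Time passes only in rows, so rows that do not move let the fingers close. It gives the time, the measured TCP pose, the force and the opening at its end, in the units of the state.
- readout.get_state(): the state, without advancing time (a new reading comes with each control period).
- eyes.snapshot(name): name is "scene" or "side" or "wrist"; returns a dict with "pixels" (420x560x3 uint8, red, green, blue), "K" (3x3 intrinsics, pixels), "origin" and "attitude" of the camera in the world. Camera axes: x right, y down, z forward; pixel columns grow to the right and rows downward; lengths in m; the calibration is good to about 2 mm. A picture is of the moment at which its call begins. There is no depth.
- ticket.finish_job(): hands the job in, once; it reports no verdict.
The state is a dict: "clock": time; "q": joint angles; "qd": joint speeds; "joint_torque": joint torques, N m; "tool_pos": TCP position; "eef_rot": TCP orientation; "contact_force": force on the tool from outside, world axes, zero at the start; "moment": the same for the moment, N m; "opening": opening from 0.0 (shut) to 1.0 (fully open).
Only numpy, scipy, OpenCV 4.12 (cv2) and the standard library are available. Lean on these libraries where they do the work, as an engineer would, in place of code of your own. Each camera call takes 0.05 s, during which the arm holds its last target. There are 200 camera calls.

TASK

Test the spare fuses of the magnet supply: lift the divided fuse case by its handle and tip it toward its blue corner over the lined tray so that all the blue-banded fuses, and no others, slide out (do not pick fuses out of the case), then set the case back level on its mat. Lay every blue-banded fuse squarely across both brass rails of the sloping test stand, one to a cradle, and only when all of them lie there push the red test button right in; finish with them lying there, and leave the other things on the bench where they are.

Things in the scene. Friction and masses are not known exactly. Their poses are not given: they have to be found in the camera images.
- fuse_case: loose square case of smooth grey plastic, 140 x 140 mm, rim at 36 mm, 0.3 kg empty; origin at the centre of its underside, z up. One divider along x, one along y (4 mm) make 4 compartments of 64 x 64 mm, floor 5 mm up: blue at (-x,+y), red (+x,+y), yellow (+x,-y), green (-x,-y). Black handle over the middle: level bar along x, 80 mm long, 14 mm wide, 88 to 104 mm above the origin, open below
- blue_corner (a point): the blue pouring corner of the case, at its floor: (-70, +70, 5) mm in the case's frame. Each compartment pours at its own outer corner of the case: there the outer wall across x is missing over its last 46 mm. Fuses lie along x on the floor and slide out when the case is tilted slowly by 0.5 to 0.75 rad straight toward their corner; the other compartments then keep theirs
- mat: fixed thin grey-green bench mat, 190 x 190 x 2 mm, on which the case stands; origin at the centre of its underside
- tray: fixed shallow aluminium tray with a black rubber lining, 220 (its x) x 180 (its y) mm outside, walls 4 mm thick and 18 mm high, floor 4 mm above the bench; origin at the centre of its underside; fuses roll little on the rubber
- test_stand: fixed console, 145 (x) x 204 (y) mm; its top face slopes up along +x at 0.262 rad (the robot's side is low), 60 mm high at the middle; origin at the centre of its underside. Two brass rails along y, 40 mm apart, each with four V-shaped cradles at 44 mm pitch; a fuse bridges both rails, lying up the slope. Between the rails (32 mm clear) fingers can pass down beside the fuse
- cradle1 (a point): centre of a fuse lying right in cradle pair 1 of 4 (1 at the stand's -y end), 20 mm above the sloping face along its normal; the fuse then points along the stand's x, tilted up by 0.262 rad
- cradle2 (a point): centre of a fuse lying right in cradle pair 2 of 4 (1 at the stand's -y end), 20 mm above the sloping face along its normal; the fuse then points along the stand's x, tilted up by 0.262 rad
- cradle3 (a point): centre of a fuse lying right in cradle pair 3 of 4 (1 at the stand's -y end), 20 mm above the sloping face along its normal; the fuse then points along the stand's x, tilted up by 0.262 rad
- cradle4 (a point): centre of a fuse lying right in cradle pair 4 of 4 (1 at the stand's -y end), 20 mm above the sloping face along its normal; the fuse then points along the stand's x, tilted up by 0.262 rad
- test_button (a joint): travel of the red test button (26 mm across) on the low side of the stand's sloping face: 0 out, 0.006 m pushed right in; spring, about 5 N when right in; it is pushed down along the normal of the sloping face
- test_button_top (a point): centre of the top of the red test button
- blue1: cartridge fuse, a cylinder 14 mm in diameter and 51 mm long, 20 g, white ceramic with steel end caps and a blue band round its middle; origin at its centre, x along its length; three or all four are present, side by side in the blue compartment at the start
- blue2: cartridge fuse, a cylinder 14 mm in diameter and 51 mm long, 20 g, white ceramic with steel end caps and a blue band round its middle; origin at its centre, x along its length; three or all four are present, side by side in the blue compartment at the start
- blue3: cartridge fuse, a cylinder 14 mm in diameter and 51 mm long, 20 g, white ceramic with steel end caps and a blue band round its middle; origin at its centre, x along its length; three or all four are present, side by side in the blue compartment at the start
- blue4: cartridge fuse, a cylinder 14 mm in diameter and 51 mm long, 20 g, white ceramic with steel end caps and a blue band round its middle; origin at its centre, x along its length; three or all four are present, side by side in the blue compartment at the start
- red1: cartridge fuse, a cylinder 14 mm in diameter and 51 mm long, 20 g, white ceramic with steel end caps and a red band round its middle; origin at its centre, x along its length; stays in the case
- red2: cartridge fuse, a cylinder 14 mm in diameter and 51 mm long, 20 g, white ceramic with steel end caps and a red band round its middle; origin at its centre, x along its length; stays in the case
- yellow1: cartridge fuse, a cylinder 14 mm in diameter and 51 mm long, 20 g, white ceramic with steel end caps and a yellow band round its middle; origin at its centre, x along its length; stays in the case
- green1: cartridge fuse, a cylinder 14 mm in diameter and 51 mm long, 20 g, white ceramic with steel end caps and a green band round its middle; origin at its centre, x along its length; stays in the case
- screwdriver: bystander: orange screwdriver, 190 mm, lying on the bench
- wire_spool: bystander: copper wire spool, 56 mm across, 36 mm high
- adapter: bystander: brass coaxial adapter, 22 mm across, 34 mm high, standing
- cleaner: bystander: spray bottle, 52 mm across, 130 mm high
- multimeter: bystander: yellow multimeter, 170 x 82 x 36 mm, lying
Things that resemble listed ones, but are neither listed nor needed, are in the scene too. What is shaped like the test_stand but pink is not meant.

How it is judged:
By the outcome, as a careful person would: the job done as asked, in the order asked, and still so for the second after the job is handed in, with the robot touching nothing.
Of blue1, blue2, blue3, blue4 only 3 to 4 are there at a start; the rules pass over those that are not, and their reading is None.
At some moment in a run one of blue1, blue2, blue3, blue4 may be knocked a few centimetres aside while the robot is not near it.
It also fails if it takes over 210 s, if anything falls off the work surface, if the arm or the gripper's body presses on something with over 40 N, if the wrist force passes 120 N, or if a joint passes its speed limit or range.

## Working session

There is one attempt and no reset: what is moved stays moved. The work goes in short steps, Python scripts to look and compute and a tool call to move; the robot and the scene stay as the last step left them, time stands still between calls to the robot, and variables do not carry over. Pictures are saved under pics/ and viewed, on a budget of 14 in all, crops included, one or two more only if the job needs it, and the job is handed in when it is done.

Besides the shell and the picture viewer there is one more tool, called after "Emit:" by a JSON object that holds its "op" and its "data", one argument or row to a line. carry_out: Moves the arm, as the interface text tells. Its arguments: {"type":"object","properties":{"motion":{"type":"array","items":{"type":"array","items":{"type":"array","items":{"type":"number"}}}},"squeeze":{"type":"number"}},"required":["motion"]}

```bash
mkdir -p pics; cat > h.py <<'E'
import numpy as np, cv2
from scipy.spatial.transform import Rotation as R
from plant import readout, eyes, ticket, r
def snap(n,f=None):
    s=eyes.snapshot(n)
    if f: cv2.imwrite('pics/'+f,cv2.cvtColor(s['pixels'],cv2.COLOR_RGB2BGR))
    return s
def rot(a):
    a=np.array(a,float)
    return a if a.shape==(3,3) else R.from_quat(a).as_matrix()
def ray(s,u,v):
    d=rot(s['attitude'])@np.linalg.solve(s['K'],[u,v,1.]); return np.array(s['origin']),d
def at(s,u,v,z):
    o,d=ray(s,u,v); return o+d*(z-o[2])/d[2]
def proj(s,p):
    c=s['K']@(rot(s['attitude']).T@(np.array(p)-s['origin'])); return c[:2]/c[2]
E
python3 - <<'E'
from h import *
np.set_printoptions(precision=4,suppress=True)
print(readout.get_state(), r.tip_reach)
ims=[]
for n in ['scene','side','wrist']:
    s=snap(n,n+'0.png'); print(n,s['K'].tolist(),s['origin'],rot(s['attitude']).tolist())
E
```

```text
{'clock': 0.0, 'q': array([-1.1342,  0.69  , -0.1945,  1.5663,  0.1573,  0.9025, -0.2151]), 'qd': array([ 0.0003, -0.0013,  0.0008,  0.0005, -0.0006,  0.0009, -0.0005]), 'joint_torque': array([  0.    , -52.7565,  -1.2662, -15.3425,  -0.0525,   0.0068,
         0.0002]), 'tool_pos': array([0.2448, 0.5744, 0.2599]), 'eef_rot': array([ 0.2   ,  0.9798, -0.0009, -0.0001]), 'contact_force': array([ 0.0257, -0.2687, -0.0324]), 'moment': array([-0.0109, -0.019 ,  0.0161]), 'opening': 0.9977402899964958} 0.022
scene [[445.319570210149, 0.0, 283.0393190435316], [0.0, 445.319570210149, 202.12749602507222], [0.0, 0.0, 1.0]] [0.9676 0.7007 0.8491] [[-0.827599388937382, 0.3930015783967793, -0.4007854922625226], [0.5609556068879008, 0.5533641538175682, -0.615724711515458], [-0.020200458695268264, -0.7343962640478281, -0.6784202744767389]]
side [[402.50834160882255, 0.0, 281.1111198798479], [0.0, 402.50834160882255, 204.3662691563639], [0.0, 0.0, 1.0]] [ 0.2409 -0.6197  0.613 ] [[0.9027824514180127, -0.2746493022859826, 0.33098580961350393], [-0.4293925097332292, -0.5315053867354964, 0.730153474590205], [-0.02461540161529896, -0.8012925711779519, -0.5977660891840086]]
wrist [[318.87655418220896, 0.0, 277.11234116339364], [0.0, 318.87655418220896, 204.41468996839023], [0.0, 0.0, 1.0]] [0.1803 0.6029 0.3827] [[0.39175220408357314, 0.8849710500058892, 0.25170707428901673], [0.92006716362887, -0.3760404773079329, -0.10986343266960345], [-0.0025739090094450967, 0.2746266558029212, -0.9615474896826027]]
```

View pics/scene0.png

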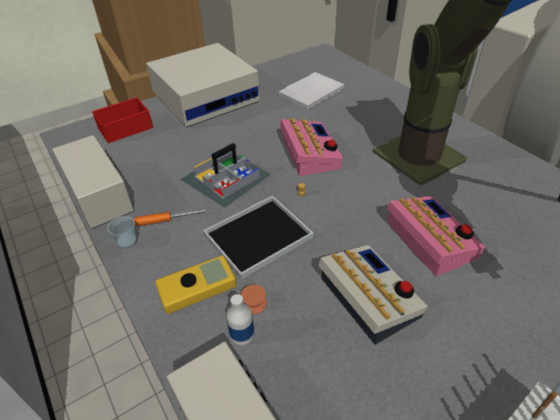

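View pics/side0.png

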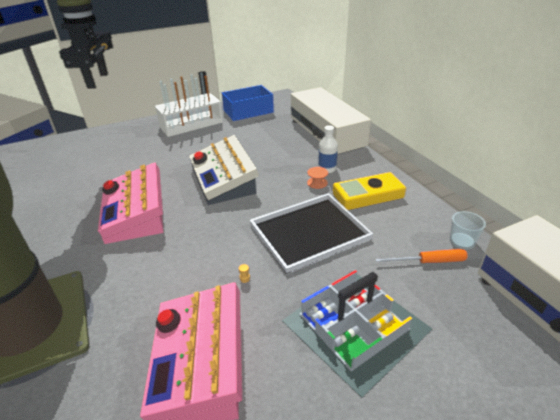

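The scene view shows the white stand at (370,290) and pink decoys at (310,145) and (433,232). The case is at (226,172), the tray at (258,234), and the adapter at (301,189). In the side view the white stand is at (225,167), the case at (357,320) and the tray at (311,231). The only stand that matches the description is the white one. Next is a close crop to get the landmarks.

```bash
python3 - <<'E'
from h import *
a=cv2.imread('pics/scene0.png');b=cv2.imread('pics/side0.png')
def c(im,x,y,w,h,W,H): return cv2.resize(im[y:y+h,x:x+w],(W,H),interpolation=cv2.INTER_CUBIC)
top=np.hstack([c(a,178,138,100,75,400,300),c(b,282,262,160,120,400,300)])
bot=np.hstack([c(a,312,235,133,100,400,300),c(b,180,130,100,75,400,300)])
cv2.imwrite('pics/crop1.png',np.vstack([top,bot]))
E
```

```text
(no output)
```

View pics/crop1.png

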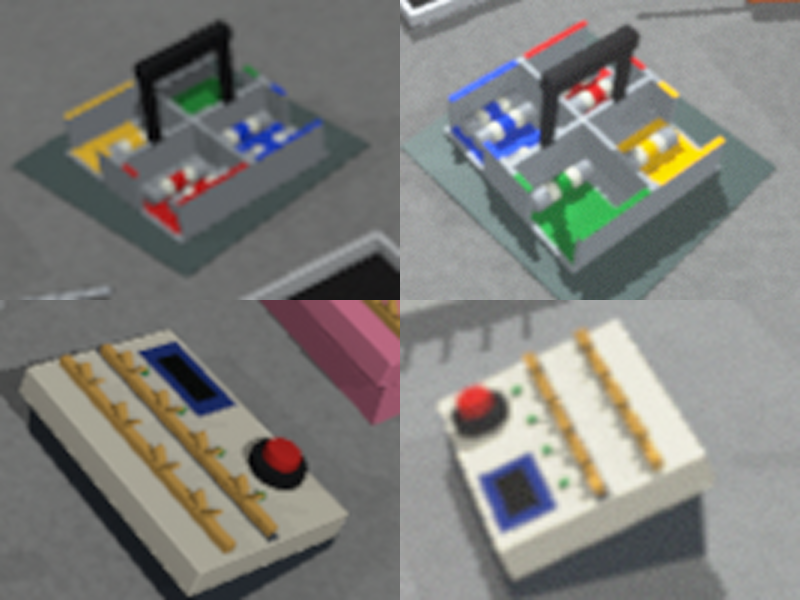

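Close crop: white stand with red button at scene (407,286) and side (199,155). The handle bar runs from side (340,290) to (376,274). The blue compartment is on the left in the side view, with three visible blue bands. I'll fit poses to these pixels.

```bash
cat > fit.py <<'E'
from h import *
from scipy.optimize import least_squares
np.set_printoptions(precision=4,suppress=True)
A=snap('scene');B=snap('side')
def fit(pts,x0,name):
    def f(p):
        Rz=R.from_euler('z',p[2]).as_matrix(); o=[]
        for cam,uv,P in pts: o+=list(proj(cam,Rz@np.array(P)+[p[0],p[1],0])-uv)
        return np.array(o)
    s=least_squares(f,x0,loss='soft_l1',f_scale=1.5); print(name,s.x); print(f(s.x).reshape(-1,2).round(1).tolist()); return s.x
s4=lambda x,y:(178+x/4,138+y/4)
t=lambda x,y:(282+(x-400)/2.5,262+y/2.5)
s3=lambda x,y:(312+x/3,235+(y-300)/3)
u4=lambda x,y:(180+(x-400)/4,130+(y-300)/4)
m=.095
k=.070
fit([(A,s4(137,66),(.04,0,.104)),(A,s4(228,25),(-.04,0,.104)),(B,t(545,70),(-.04,0,.104)),(B,t(636,30),(.04,0,.104)),
 (B,t(450,97),(-k,k,.036)),(B,t(585,25),(k,k,.036)),(B,t(723,140),(k,-k,.036)),(B,t(575,270),(-k,-k,.0)),(A,s4(185,240),(k,k,0)),(A,s4(323,122),(-k,k,.036))],[.5,-.1,.5],'case')
h=.0725;w=.102;a=.0194
fit([(A,s3(25,375),(h,-w,.06+a)),(A,s3(170,332),(-h,-w,.06-a)),(A,s3(345,517),(-h,w,.06-a)),(A,s3(190,590),(h,w,.06+a)),
 (B,u4(437,405),(-h,w,.06-a)),(B,u4(620,320),(h,w,.06+a)),(B,u4(710,465),(h,-w,.06+a)),(B,u4(512,560),(-h,-w,.06-a))],[.55,.35,0],'stand')
for n,c,uv in (('A',A,s3(285,452)),('B',B,u4(475,400))): print('btn',at(c,*uv,.06))
h=.11;w=.09;z=.018
for c,l in ((A,[(205,235),(272,199),(312,233),(243,272)]),(B,[(250,227),(332,195),(371,233),(290,268)])):
    q=np.array([at(c,*p,z) for p in l]); print(q, q.mean(0),[np.linalg.norm(q[i]-q[i-1]).round(3) for i in range(4)])
E
python3 fit.py
```

```text
case [ 0.5431 -0.2549  0.1534]
[[-0.4, 1.3], [-0.7, -0.2], [0.0, 3.8], [-0.7, -1.3], [-2.6, 1.1], [1.1, -2.8], [1.7, -0.9], [-1.6, 2.0], [-1.6, 2.4], [0.6, 0.4]]
stand [ 0.4889  0.3092 -0.0726]
[[-2.2, -1.1], [-0.7, -0.2], [1.0, 0.1], [0.6, -3.1], [-0.3, -1.3], [1.2, -1.6], [1.1, -4.3], [-3.5, -2.6]]
btn [0.4323 0.3591 0.06  ]
btn [0.4422 0.3682 0.06  ]
[[ 0.7091 -0.0667  0.018 ]
 [ 0.4944 -0.0819  0.018 ]
 [ 0.4814  0.0854  0.018 ]
 [ 0.6897  0.0926  0.018 ]] [0.5937 0.0074 0.018 ] [np.float64(0.16), np.float64(0.215), np.float64(0.168), np.float64(0.208)]
[[ 0.4691  0.0613  0.018 ]
 [ 0.7023  0.0837  0.018 ]
 [ 0.7033 -0.0821  0.018 ]
 [ 0.4933 -0.0971  0.018 ]] [ 0.592  -0.0086  0.018 ] [np.float64(0.16), np.float64(0.234), np.float64(0.166), np.float64(0.211)]
```

Emit:
{"op": "carry_out", "data": {
  "motion": [
    [[-30,-32,0,0,0,0,100],[-30,-32,0,0,0,0,100],[-30,-32,0,0,0,0,100],[-30,-32,0,0,0,0,100],[-30,-32,0,0,0,0,100],[-30,-32,0,0,0,0,100],[-30,-32,0,0,0,0,100],[-30,-32,0,0,0,0,100]]
  ]
}}

```text
clock: 1.05
tool_pos: [0.3659, 0.2438, 0.2609]
eef_rot: [0.2, 0.98, 0.0, 0.0]
contact_force: [0.8, -0.3, -0.5]
opening: 0.999
```

Emit:
{"op": "carry_out", "data": {
  "motion": [
    [[-30,-32,0,0,0,0,100],[-30,-32,0,0,0,0,100],[-30,-32,0,0,0,0,100],[-30,-32,0,0,0,0,100],[-30,-32,0,0,0,0,100],[-30,-32,0,0,0,0,100],[-30,-32,0,0,0,0,100],[-30,-32,0,0,0,0,100]]
  ]
}}

```text
clock: 1.85
tool_pos: [0.4863, -0.086, 0.2608]
eef_rot: [0.2, 0.98, 0.0, 0.0]
contact_force: [1.1, 1.6, 0.1]
opening: 1.001
```

Emit:
{"op": "carry_out", "data": {
  "motion": [
    [[-30,-32,0,0,0,0,100],[-30,-32,0,0,0,0,100],[-30,-32,0,0,0,0,100],[-30,-32,0,0,0,-0.1,100],[0,0,0,0,0,-0.14,100],[0,0,0,0,0,-0.14,100],[0,0,0,0,0,-0.14,100],[0,0,0,0,0,-0.04,100]]
  ]
}}

```text
clock: 2.65
tool_pos: [0.5459, -0.2492, 0.2604]
eef_rot: [-0.08, 0.997, 0.0, -0.0]
contact_force: [-0.4, 0.3, 1.0]
opening: 0.999
```

```bash
python3 - <<'E'
from h import *
s=snap('wrist','w1.png'); st=readout.get_state(); print(st)
E
```

```text
{'clock': 2.7, 'q': array([ 0.60866092,  0.68216049, -0.45389337,  1.63558336,  0.3578488 ,
        0.90783177,  1.75132311]), 'qd': array([-0.01202235, -0.00547515,  0.02106628,  0.00324947, -0.02130037,
       -0.00546029, -0.07972736]), 'joint_torque': array([  0.06344155, -50.76156735,  -4.45455462, -14.59706604,
         0.06123879,   0.0890213 ,   0.13888348]), 'tool_pos': array([ 0.54590362, -0.24922106,  0.26043093]), 'eef_rot': array([-8.00105791e-02,  9.96793974e-01,  2.50783941e-04, -1.29512887e-04]), 'contact_force': array([-0.67379737,  1.07431822,  0.7989973 ]), 'moment': array([ 0.00619778,  0.079554  , -0.01452692]), 'opening': 1.0018810047141684}
```

View pics/w1.png

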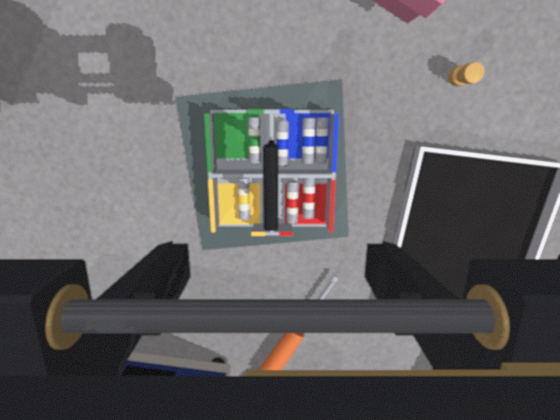

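Wrist view: the handle runs from (270,143) to (270,230). Blue compartment at the upper right holds three fuses, at (283,140), (309,140) and (321,140). Mat corners are (178,97), (342,80), (348,236), (202,249). Tray corner is at (422,148).

```bash
python3 - <<'E'
from h import *
np.set_printoptions(precision=4,suppress=True)
s=snap('wrist')
a=at(s,270,143,.106);b=at(s,270.5,230,.106);print('handle',a,b,(a+b)/2,np.linalg.norm(a-b),np.arctan2(*(b-a)[1::-1]))
q=np.array([at(s,*p,.002) for p in [(178,97),(342,80),(348,236),(202,249)]]);print(q,q.mean(0))
k=np.array([at(s,*p,.038) for p in [(207,113),(338,113),(332,232)]]);print('rim',k,(k[0]+k[2])/2,)
print('tray',at(s,422,148,.018))
# tool axes
st=readout.get_state();print(rot(st['eef_rot']),st['tool_pos'])
print('cam in tool',rot(st['eef_rot']).T@(s['origin']-st['tool_pos']))
E
```

```text
handle [ 0.5015 -0.2622  0.106 ] [ 0.5798 -0.2495  0.106 ] [ 0.5406 -0.2559  0.106 ] 0.07930091588700575 0.16008185757248905
[[ 0.4767 -0.3739  0.002 ]
 [ 0.4293 -0.1942  0.002 ]
 [ 0.6107 -0.1465  0.002 ]
 [ 0.6585 -0.3291  0.002 ]] [ 0.5438 -0.2609  0.002 ]
rim [[ 0.4877 -0.3322  0.038 ]
 [ 0.4659 -0.1976  0.038 ]
 [ 0.5962 -0.1766  0.038 ]] [ 0.5419 -0.2544  0.038 ]
tray [ 0.4874 -0.092   0.018 ]
[[-0.9877 -0.1562 -0.0002]
 [-0.1562  0.9877  0.0005]
 [ 0.0002  0.0005 -1.    ]] [ 0.5459 -0.2492  0.2605]
cam in tool [ 0.0702  0.0002 -0.1226]
```

Emit:
{"op": "carry_out", "data": {
  "motion": [
    [[5,-5.5,40,0,0,0,100],[0,0,45,0,0,0,100],[0,0,45,0,0,0,100],[0,0,29,0,0,0,100],[0,0,0,0,0,0,100],[0,0,0,0,0,0,0],[0,0,0,0,0,0,0],[0,0,0,0,0,0,0]]
  ],
  "squeeze": 35
}}

```text
clock: 3.55
tool_pos: [0.5433, -0.2556, 0.1037]
eef_rot: [-0.078, 0.997, -0.001, 0.002]
contact_force: [0.1, 0.0, -0.6]
opening: 0.753
```

Emit:
{"op": "carry_out", "data": {
  "motion": [
    [[0,0,0,0,0,0,0],[0,0,0,0,0,0,0],[0,0,0,0,0,0,0],[0,0,0,0,0,0,0],[0,0,0,0,0,0,0],[0,0,0,0,0,0,0]]
  ]
}}

```text
clock: 4.15
tool_pos: [0.542, -0.2551, 0.1016]
eef_rot: [-0.079, 0.997, 0.0, -0.0]
contact_force: [-0.9, -1.0, -0.3]
opening: 0.209
```

Emit:
{"op": "carry_out", "data": {
  "motion": [
    [[0,0,0,0,0,0,0],[0,0,0,0,0,0,0],[0,0,0,0,0,0,0],[0,0,-5,0,0,0,0],[0,0,-15,0,0,0,0],[0,0,-25,0,0,0,0],[0,0,-25,0,0,0,0],[0,0,0,0,0,0,0]]
  ]
}}

```text
clock: 4.95
tool_pos: [0.5442, -0.2553, 0.1754]
eef_rot: [-0.079, 0.997, -0.001, 0.003]
contact_force: [2.3, -0.8, -4.8]
opening: 0.152
```

Emit:
{"op": "carry_out", "data": {
  "motion": [
    [[-2.6,4.3,0,0,0,0,0],[-5.2,8.5,0,0,0,0,0],[-7.9,12.8,0,0,0,0,0],[-10.5,17,0,0,0,0,0],[-10.5,17,0,0,0,0,0],[-10.5,17,0,0,0,0,0],[-10.5,17,0,0,0,0,0],[-10.5,17,0,0,0,0,0]]
  ]
}}

```text
clock: 5.75
tool_pos: [0.5922, -0.1322, 0.1707]
eef_rot: [-0.08, 0.997, 0.001, -0.001]
contact_force: [-0.1, 0.1, -6.0]
opening: 0.153
```

Emit:
{"op": "carry_out", "data": {
  "motion": [
    [[-10.5,17,0,0,0,0,0],[-10.5,17,0,0,0,0,0],[-10.5,17,0,0,0,0,0],[-10.5,17,0,0,0,0,0],[-7.9,12.8,0,0,0,0,0],[-5.2,8.5,0,0,0,0,0],[-2.6,4.3,0,0,0,0,0],[0,0,0,0,0,0,0]]
  ]
}}

```text
clock: 6.55
tool_pos: [0.6344, -0.0331, 0.1715]
eef_rot: [-0.079, 0.997, 0.0, -0.0]
contact_force: [0.0, -0.1, -5.5]
opening: 0.154
```

Emit:
{"op": "carry_out", "data": {
  "motion": [
    [[0,0,0,0.01,-0.01,0,0],[0,0,0,0.02,-0.02,0,0],[0,0,0,0.03,-0.03,0,0],[0,0,0,0.03,-0.03,0,0],[0,0,0,0.03,-0.03,0,0],[0,0,0,0.03,-0.03,0,0],[0,0,0,0.03,-0.03,0,0],[0,0,0,0.02,-0.02,0,0]]
  ]
}}

```text
clock: 7.35
tool_pos: [0.6334, -0.0344, 0.1718]
eef_rot: [-0.077, 0.987, -0.092, 0.107]
contact_force: [-0.4, 0.4, -5.5]
opening: 0.156
```

Emit:
{"op": "carry_out", "data": {
  "motion": [
    [[0,0,0,0.02,-0.02,0,0],[0,0,0,0.02,-0.02,0,0],[0,0,0,0.02,-0.02,0,0],[0,0,0,0.02,-0.02,0,0],[0,0,0,0.02,-0.02,0,0],[0,0,0,0.02,-0.02,0,0],[0,0,0,0.015,-0.015,0,0],[0,0,0,0.015,-0.015,0,0]]
  ]
}}

```text
clock: 8.15
tool_pos: [0.6341, -0.0336, 0.1722]
eef_rot: [-0.076, 0.967, -0.159, 0.186]
contact_force: [3.6, 7.5, -6.7]
opening: 0.153
```

```bash
python3 - <<'E'
from h import *
st=readout.get_state();print(st['tool_pos'],st['contact_force'],st['opening'],rot(st['eef_rot']))
a=snap('scene')['pixels'];b=snap('side')['pixels']
c=lambda im,x,y,w,h: cv2.resize(im[y:y+h,x:x+w],(w*400//160,h*400//160),interpolation=cv2.INTER_CUBIC)
cv2.imwrite('pics/pour1.png',cv2.cvtColor(np.hstack([c(a,180,130,160,160),c(b,240,120,160,160)]),4))
E
```

```text
[ 0.63412787 -0.03359906  0.17222008] [ 3.58545662  7.54888928 -6.68191877] 0.15302332417340456 [[-0.91967546 -0.08730389  0.38285124]
 [-0.20535078  0.9379588  -0.27939997]
 [-0.33470598 -0.3355761  -0.88054562]]
```

View pics/pour1.png

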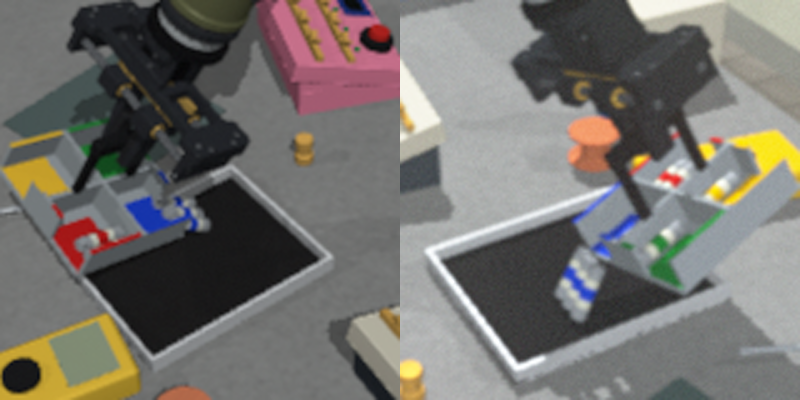

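The picture shows all three blue fuses sliding out together at scene-crop (185,212), tails still on the lip. The reds, yellow and green are still in the case. I'll tilt slightly more while drawing the case back and up.

Emit:
{"op": "carry_out", "data": {
  "motion": [
    [[0,0,0,0.015,-0.015,0,0],[0,0,0,0.015,-0.015,0,0],[-4,-4,-1,0.01,-0.01,0,0],[-6,-6,-1,0,0,0,0],[-7,-7,-1,0,0,0,0],[-7,-7,-1,0,0,0,0],[-6,-6,-1,0,0,0,0],[-3,-3,0,0,0,0,0]]
  ]
}}

```text
clock: 9.05
tool_pos: [0.666, -0.0575, 0.2017]
eef_rot: [-0.074, 0.963, -0.17, 0.196]
contact_force: [-0.3, 0.3, -4.3]
opening: 0.153
```

```bash
python3 - <<'E'
from h import *
st=readout.get_state();print(st['tool_pos'],st['contact_force'],st['opening'],rot(st['eef_rot']))
a=snap('scene')['pixels'];b=snap('side')['pixels']
c=lambda im,x,y,w,h: cv2.resize(im[y:y+h,x:x+w],(w*400//160,h*400//160),interpolation=cv2.INTER_CUBIC)
cv2.imwrite('pics/pour2.png',cv2.cvtColor(np.hstack([c(a,180,130,160,160),c(b,240,120,160,160)]),4))
E
```

```text
[ 0.66602439 -0.05749277  0.20171361] [-0.25625596  0.29530727 -4.26396799] 0.1534320635660319 [[-0.91224866 -0.07539114  0.40263949]
 [-0.20883054  0.93119206 -0.29878279]
 [-0.35240912 -0.35664762 -0.86522268]]
```

View pics/pour2.png

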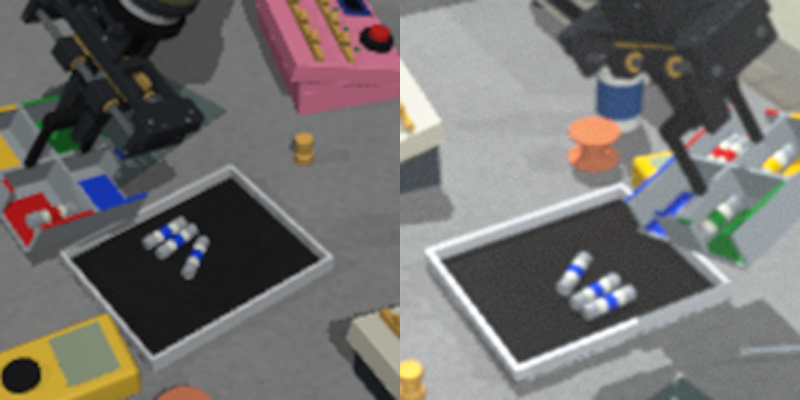

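Three blue fuses lie in the tray, at side-crop (575,272), (595,290) and (608,302). Blue compartment is empty and the other fuses are kept. Next I level the case and return it.

Emit:
{"op": "carry_out", "data": {
  "motion": [
    [[0,0,0,-0.01,0.01,0,0],[0,0,0,-0.03,0.03,0,0],[0,0,0,-0.05,0.05,0,0],[0,0,0,-0.05,0.05,0,0],[0,0,0,-0.05,0.05,0,0],[0,0,0,-0.05,0.05,0,0],[0,0,0,-0.05,0.05,0,0],[0,0,0,-0.05,0.05,0,0]]
  ]
}}

```text
clock: 9.95
tool_pos: [0.6649, -0.057, 0.2001]
eef_rot: [-0.077, 0.997, -0.016, 0.013]
contact_force: [0.2, -0.1, -5.4]
opening: 0.15
```

Emit:
{"op": "carry_out", "data": {
  "motion": [
    [[0,0,0,-0.03,0.03,0,0],[0,0,0,-0.02,0.02,0,0],[4,-4,0,0,0,0,0],[8,-8,0,0,0,0,0],[12,-14,0,0,0,0,0],[13,-17,0,0,0,0,0],[13,-17,0,0,0,0,0],[13,-17,0,0,0,0,0]]
  ]
}}

```text
clock: 10.75
tool_pos: [0.6132, -0.1445, 0.2011]
eef_rot: [-0.077, 0.997, 0.005, -0.012]
contact_force: [-0.3, 0.4, -3.9]
opening: 0.15
```

Emit:
{"op": "carry_out", "data": {
  "motion": [
    [[13,-17,0,0,0,0,0],[13,-17,0,0,0,0,0],[13,-17,0,0,0,0,0],[13,-17,0,0,0,0,0],[10,-13,0,0,0,0,0],[6,-8,0,0,0,0,0],[3,-4,0,0,0,0,0],[0,0,0,0,0,0,0]]
  ]
}}

```text
clock: 11.55
tool_pos: [0.559, -0.2452, 0.2013]
eef_rot: [-0.077, 0.997, 0.006, -0.012]
contact_force: [0.5, 0.0, -5.5]
opening: 0.151
```

```bash
python3 - <<'E'
from h import *
st=readout.get_state();M=rot(st['eef_rot'])
print(st['tool_pos'],st['eef_rot'],st['contact_force'],'shift mm',1000*M.T@(np.array([.542,-.2551,.1016])-st['tool_pos']))
print('turn',R.from_matrix(M.T@R.from_quat([-.0794,.9968,0,0]).as_matrix()).as_rotvec())
E
```

```text
[ 0.55900338 -0.24520201  0.20127545] [-0.0766843   0.99696548  0.00635585 -0.01178823] [ 0.45998769  0.02295667 -5.50011847] shift mm [16.06789781 -8.62686446 99.94838842]
turn [ 0.01454407 -0.02249337 -0.00544069]
```

Emit:
{"op": "carry_out", "data": {
  "motion": [
    [[5,-3,0,0.007,-0.011,0,0],[6,-3,15,0.007,-0.011,0,0],[5,-2.5,25,0,0,0,0],[0,0,25,0,0,0,0],[0,0,15,0,0,0,0],[0,0,10,0,0,0,0],[0,0,0,0,0,0,0],[0,0,0,0,0,0,0]]
  ]
}}

```text
clock: 12.35
tool_pos: [0.5453, -0.2552, 0.112]
eef_rot: [-0.077, 0.997, 0.0, 0.0]
contact_force: [0.6, -0.6, -4.6]
opening: 0.155
```

```bash
python3 - <<'E'
from h import *
st=readout.get_state();M=rot(st['eef_rot'])
print(st['tool_pos'],st['eef_rot'],st['contact_force'],'shift mm',1000*M.T@(np.array([.542,-.2551,.1016])-st['tool_pos']))
print('turn',R.from_matrix(M.T@R.from_quat([-.0794,.9968,0,0]).as_matrix()).as_rotvec())
E
```

```text
[ 0.54534963 -0.2552132   0.11196037] [-7.72371405e-02  9.97012645e-01  2.11681121e-04  4.06996068e-04] [ 0.57292938 -0.64963045 -4.61627635] shift mm [ 3.30098137  0.62401487 10.3578069 ]
turn [ 0.00035739  0.00084504 -0.00434583]
```

Emit:
{"op": "carry_out", "data": {
  "motion": [
    [[3,0.5,3,0,0,-0.004,0],[0,0,3,0,0,0,0],[0,0,2,0,0,0,0],[0,0,1.5,0,0,0,0],[0,0,1,0,0,0,0],[0,0,0,0,0,0,0],[0,0,0,0,0,0,0]]
  ]
}}

```text
clock: 13.05
tool_pos: [0.5415, -0.2556, 0.1016]
eef_rot: [-0.079, 0.997, 0.0, -0.0]
contact_force: [-2.8, -0.2, 5.1]
opening: 0.152
```

Emit:
{"op": "carry_out", "data": {
  "motion": [
    [[0,0,0,0,0,0,60],[0,0,0,0,0,0,60],[0,0,0,0,0,0,60],[0,0,0,0,0,0,60],[0,0,0,0,0,0,60],[0,0,-20,0,0,0,60],[0,0,-40,0,0,0,60],[0,0,-40,0,0,0,60]]
  ],
  "squeeze": 15
}}

```text
clock: 13.85
tool_pos: [0.541, -0.2553, 0.2013]
eef_rot: [-0.079, 0.997, 0.001, -0.001]
contact_force: [-0.2, -1.2, 0.0]
opening: 0.599
```

Emit:
{"op": "carry_out", "data": {
  "motion": [
    [[-14.5,39,0,0,0,0,60],[-14.5,39,0,0,0,0,60],[-14.5,39,0,0,0,0,60],[-14.5,39,0,0,0,0,60],[-14.5,39,0,0,0,0,60],[-14.5,39,0,0,0,0,60],[0,0,0,0,0,0,60],[0,0,0,0,0,0,60]]
  ]
}}

```text
clock: 14.65
tool_pos: [0.5906, -0.0094, 0.2009]
eef_rot: [-0.08, 0.997, 0.0, -0.0]
contact_force: [0.3, -0.7, 0.1]
opening: 0.602
```

```bash
python3 - <<'E'
from h import *
st=readout.get_state();print(st['tool_pos'])
s=snap('wrist','w2.png'); np.savez('w2.npz',**{k:s[k] for k in('K','origin','attitude')})
E
```

```text
[ 0.59062578 -0.00936079  0.20091767]
```

View pics/w2.png

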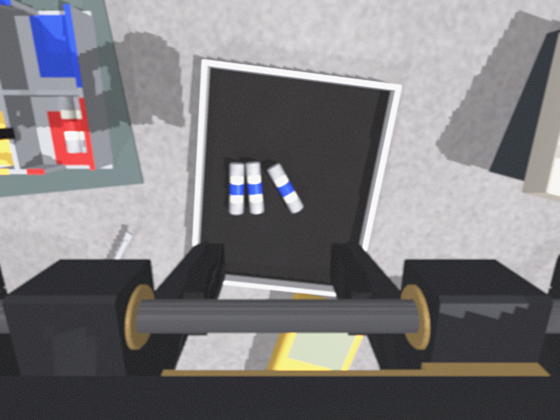

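Wrist view: three fuses at (237,188), (256,188) and (285,188). The first two are nearly touching. Blue compartment is empty and the reds are still in the case. Now for the fuse axes.

```bash
cat >> h.py <<'E'
def fuses(s,box,z=.012):
    """fuses as bright/blue blobs on the black lining in pixel box (x0,y0,x1,y1): centre, long axis angle"""
    x0,y0,x1,y1=box; im=s['pixels'][y0:y1,x0:x1].astype(int)
    m=(im.max(2)>95).astype(np.uint8)
    n,l,stt,c=cv2.connectedComponentsWithStats(m); out=[]
    for i in range(1,n):
        if stt[i,4]<150: continue
        ys,xs=np.where(l==i); (cx,cy),(w,h),a=cv2.minAreaRect(np.c_[xs,ys].astype(np.float32))
        b=cv2.boxPoints(((cx,cy),(w,h),a)); e=sorted([(b[0]+b[1])/2,(b[2]+b[3])/2,(b[1]+b[2])/2,(b[3]+b[0])/2],key=lambda p:-np.hypot(*(p-[cx,cy])))[:2]
        P=[at(s,p[0]+x0,p[1]+y0,z) for p in e]; d=P[1]-P[0]
        out.append(((cx+x0,cy+y0),at(s,cx+x0,cy+y0,z),np.linalg.norm(d),np.arctan(d[1]/d[0]),stt[i,4]))
        print('px',np.round(out[-1][0],1),'pos',out[-1][1].round(4),'len',out[-1][2].round(4),'yaw',round(out[-1][3],3),'w,h',round(w,1),round(h,1))
    return out
def go(p,yaw):
    """remaining tool-frame shift (mm) and turn to tool-down at p, tool x along yaw+pi"""
    st=readout.get_state();M=rot(st['eef_rot']);cs=np.cos(yaw);sn=np.sin(yaw)
    T=np.array([[-cs,-sn,0],[-sn,cs,0],[0,0,-1.]])
    print('shift',(1000*M.T@(np.array(p)-st['tool_pos'])).round(1),'turn',R.from_matrix(M.T@T).as_rotvec().round(3))
E
python3 - <<'E'
from h import *
s=snap('wrist')
f=fuses(s,(212,100,345,245))
for x in f: go([x[1][0],x[1][1],.2],x[3])
for uv in [(203,60),(402,88),(207,70)]: print(at(s,*uv,.018))
E
```

```text
px [248.5 188.5] pos [ 0.5966 -0.0391  0.012 ] len 0.0544 yaw 0.134 w,h 53.0 35.0
px [287.6 189.1] pos [ 5.911e-01 -3.000e-04  1.200e-02] len 0.0543 yaw 0.667 w,h 52.9 15.4
shift [ -2.1 -27.4   0.7] turn [-0.001 -0.002  0.023]
shift [-2.7 11.8  0.6] turn [-0.    -0.002 -0.511]
[ 0.486292   -0.09399362  0.018     ]
[0.48121463 0.08552133 0.018     ]
[ 0.4939059  -0.08969924  0.018     ]
```

```bash
python3 - <<'E'
from h import *
s=snap('wrist'); print(readout.get_state()['q'])
p=at(s,292.5,201.5,.012);print(p);go([p[0],p[1],.029],.98)
E
```

```text
[ 0.2261169   0.75633341 -0.49828238  1.72145759  0.48106188  0.78980705
  1.22303368]
[0.6028841  0.00552912 0.012     ]
shift [-15.5  16.3 171.6] turn [-0.    -0.002 -0.824]
```

Emit:
{"op": "carry_out", "data": {
  "motion": [
    [[-15.5,16,10,0,0,0,27],[0,0,25,0,0,-0.137,27],[0,0,25,0,0,-0.137,27],[0,0,25,0,0,-0.137,27],[0,0,25,0,0,-0.137,27],[0,0,15,0,0,-0.137,27],[0,0,0,0,0,-0.137,27],[0,0,0,0,0,0,27]]
  ]
}}

```text
clock: 15.6
tool_pos: [0.6028, 0.0055, 0.075]
eef_rot: [-0.47, 0.883, 0.001, -0.001]
contact_force: [0.3, -0.0, 1.1]
opening: 0.27
```

Emit:
{"op": "carry_out", "data": {
  "motion": [
    [[0,0,20,0,0,0,27],[0,0,15,0,0,0,27],[0,0,8,0,0,0,27],[0,0,3.5,0,0,0,27],[0,0,0,0,0,0,27],[0,0,0,0,0,0,27]]
  ]
}}

```text
clock: 16.2
tool_pos: [0.6036, 0.0077, 0.0299]
eef_rot: [-0.471, 0.882, 0.0, 0.0]
contact_force: [0.6, 0.0, -0.2]
opening: 0.272
```

```bash
python3 - <<'E'
from h import *
st=readout.get_state();print(st['tool_pos'],st['contact_force'],st['opening']);go([.6029,.0055,.029],.98)
E
```

```text
[0.60362982 0.00772744 0.02989127] [ 0.60241065  0.01260516 -0.23754704] 0.2718731593471061
shift [ 2.3 -0.6  0.9] turn [ 0.     0.001 -0.   ]
```

Emit:
{"op": "carry_out", "data": {
  "motion": [
    [[0,0,0,0,0,0,0],[0,0,0,0,0,0,0],[0,0,0,0,0,0,0],[0,0,0,0,0,0,0],[0,0,0,0,0,0,0],[0,0,0,0,0,0,0],[0,0,-20,0,0,0,0],[0,0,-25,0,0,0,0]]
  ],
  "squeeze": 15
}}

```text
clock: 17.0
tool_pos: [0.602, 0.0072, 0.0735]
eef_rot: [-0.471, 0.882, 0.001, -0.002]
contact_force: [0.1, -0.3, 0.3]
opening: 0.151
```

Emit:
{"op": "carry_out", "data": {
  "motion": [
    [[0,0,0,0,0,0.13,0],[0,0,0,0,0,0.13,0],[0,0,0,0,0,0.13,0],[0,0,0,0,0,0.13,0],[0,0,0,0,0,0.13,0],[0,0,0,0,0,0.13,0],[0,0,0,0,0,0.13,0],[0,40,0,0,0,0,0]]
  ]
}}

```text
clock: 17.8
tool_pos: [0.6007, 0.0394, 0.0735]
eef_rot: [-0.029, 1.0, -0.004, -0.001]
contact_force: [0.9, -0.5, -1.0]
opening: 0.155
```

Emit:
{"op": "carry_out", "data": {
  "motion": [
    [[0,0,20,0,0,0,0],[0,0,15,0,0,0,0],[0,0,7,0,0,0,0],[0,0,2,0,0,0,0],[0,0,0,0,0,0,0],[0,0,0,0,0,0,0]]
  ]
}}

```text
clock: 18.4
tool_pos: [0.6007, 0.0464, 0.0304]
eef_rot: [-0.034, 0.999, -0.0, -0.0]
contact_force: [0.4, -0.8, 0.2]
opening: 0.154
```

Emit:
{"op": "carry_out", "data": {
  "motion": [
    [[0,0,0,0,0,0,35],[0,0,0,0,0,0,35],[0,0,0,0,0,0,35],[0,0,-30,0,0,0,35],[0,0,-45,0,0,0,35],[0,-30,-45,0,0,0,35],[0,-10,-40,0,0,0,35],[0,0,0,0,0,0,35]]
  ]
}}

```text
clock: 19.2
tool_pos: [0.6066, 0.0077, 0.1924]
eef_rot: [-0.033, 0.999, -0.0, 0.005]
contact_force: [0.9, -0.4, 0.3]
opening: 0.351
```

```bash
python3 - <<'E'
from h import *
s=snap('wrist','w3.png');print(readout.get_state()['tool_pos'])
f=fuses(s,(215,90,360,240))
E
```

```text
[0.60498734 0.00879684 0.189779  ]
px [318.3 167.5] pos [0.5852 0.046  0.012 ] len 0.0534 yaw 0.069 w,h 16.3 55.4
px [227.5 178. ] pos [ 0.6012 -0.0405  0.012 ] len 0.0531 yaw 0.022 w,h 54.0 25.0
px [355.5 200. ] pos [0.6149 0.0858 0.012 ] len 0.08 yaw 0.136 w,h 78.0 7.0
```

View pics/w3.png

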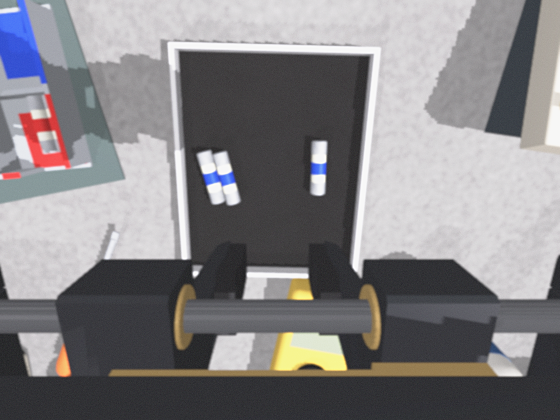

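Wrist view: the lone fuse is now at (318,168), clear and aligned. The pair is at (210,178) and (227,178), leaning together. I pick the lone one first.

```bash
python3 - <<'E'
from h import *
go([.5852,.046,.029],.069)
E
```

```text
shift [ 18.1  38.4 160.7] turn [ 0.     0.005 -0.001]
```

Emit:
{"op": "carry_out", "data": {
  "motion": [
    [[18,38,10,0,0.004,0,27],[0,0,40,0,0,0,27],[0,0,45,0,0,0,27],[0,0,35,0,0,0,27],[0,0,20,0,0,0,27],[0,0,10,0,0,0,27],[0,0,0.5,0,0,0,27],[0,0,0,0,0,0,0]]
  ]
}}

```text
clock: 20.05
tool_pos: [0.5809, 0.0471, 0.0266]
eef_rot: [-0.036, 0.999, 0.0, -0.003]
contact_force: [0.1, -1.3, 2.9]
opening: 0.202
```

Emit:
{"op": "carry_out", "data": {
  "motion": [
    [[0,0,0,0,0,0,0],[0,0,0,0,0,0,0],[0,0,0,0,0,0,0],[0,0,0,0,0,0,0],[0,0,0,0,0,0,0],[0,0,-30,0,0,0,0],[0,0,-45,0,0,0,0],[0,0,-45,0,0,0,0]]
  ]
}}

```text
clock: 20.85
tool_pos: [0.5825, 0.046, 0.1471]
eef_rot: [-0.035, 0.999, 0.0, -0.003]
contact_force: [0.5, 0.1, 0.6]
opening: 0.152
```

```bash
python3 - <<'E'
from h import *
st=readout.get_state();print(st['opening']);go([.43,.20,.20],-.07)
E
```

```text
0.15249597243187357
shift [141.7 164.3 -52. ] turn [ 0.    -0.006  0.14 ]
```

Emit:
{"op": "carry_out", "data": {
  "motion": [
    [[0,25,-40,0,0,0,0],[0,40,-30,0,0.003,0,0],[0,45,-30,0,0.003,0,0],[0,45,-10,0,0,0,0],[0,45,0,0,0,0.05,0],[0,35,0,0,0,0.05,0],[0,20,0,0,0,0.04,0],[0,0,0,0,0,0,0]]
  ]
}}

```text
clock: 21.65
tool_pos: [0.5684, 0.3018, 0.2542]
eef_rot: [0.032, 0.999, 0.001, -0.005]
contact_force: [0.4, -1.0, -0.1]
opening: 0.15
```

Emit:
{"op": "carry_out", "data": {
  "motion": [
    [[0,0,0,0,0,0,0],[0,0,0,0,0,0,0]]
  ]
}}

```text
clock: 21.85
tool_pos: [0.57, 0.2949, 0.254]
eef_rot: [0.036, 0.999, -0.001, -0.005]
contact_force: [-0.4, -0.4, 0.0]
opening: 0.15
```

```bash
python3 - <<'E'
from h import *
s=snap('wrist');st=readout.get_state();print(st['tool_pos'],st['eef_rot'],st['opening'])
im=cv2.cvtColor(s['pixels'],4)[0:300]; cv2.imwrite('pics/w4.png',cv2.resize(im,(800,429),interpolation=cv2.INTER_CUBIC))
np.savez('w4.npz',**s)
E
```

```text
[0.57008179 0.29500089 0.25415449] [ 0.03616917  0.99933158 -0.00114175 -0.00518544] 0.1481608813577801
```

View pics/w4.png

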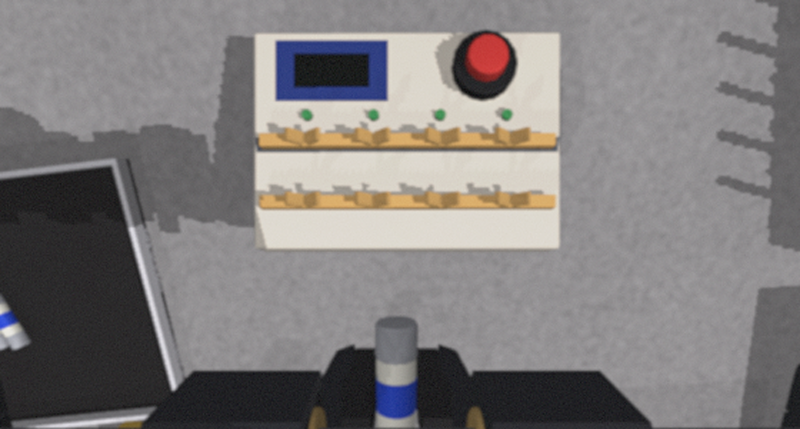

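Wrist view (zoomed 1.43×): stand corners are (255,33), (560,33), (560,249), (255,249). Rails sit at rows 141 and 202, the LEDs marking the cradles are at x=307, 374, 440, 507, and the button is at (487,58). The held fuse points straight at the stand.

```bash
cat > st.py <<'E'
from h import *
np.set_printoptions(precision=4,suppress=True)
s=dict(np.load('w4.npz')); k=560/800
sl=np.tan(.262)
print('cam',s['origin'])
P=[at(s,255*k,33*k,.0406),at(s,560*k,33*k,.0406),at(s,560*k,249*k,.0794),at(s,255*k,249*k,.0794)]
P=np.array(P);print(P,'mean',P.mean(0),'len y',np.linalg.norm(P[1]-P[0]),np.linalg.norm(P[3]-P[2]),'x',np.linalg.norm(P[3]-P[0]),np.linalg.norm(P[2]-P[1]))
c=P.mean(0)[:2]; yaw=np.arctan2(-(P[1]-P[0])[0]-(P[2]-P[3])[0],(P[1]-P[0])[1]+(P[2]-P[3])[1]);print('yaw',yaw)
ex=np.array([np.cos(yaw),np.sin(yaw)]);ey=np.array([-ex[1],ex[0]])
def face(u,v,h):  # intersect ray with plane h above sloping face; return local x,y
    o,d=ray(s,u*k,v*k); n=np.array([-np.sin(.262)*ex[0],-np.sin(.262)*ex[1],np.cos(.262)])
    q=np.array([*c,.06])+n*h; p=o+d*(n@(q-o))/(n@d); e=p[:2]-c; return e@ex,e@ey,p
for n,(u,v,h) in dict(led1=(307,115,1),led2=(374,115,1),led3=(440,115,1),led4=(507,115,1),btn=(487,56,22),r1=(408,142,12),r2=(408,203,12),c1=(303,136,14),c2=(373,136,14),c3=(440,136,14),c4=(513,136,14),d1=(303,199,14),d2=(373,199,14),d3=(440,199,14),d4=(513,199,14)).items():
    x,y,p=face(u,v,h/1000);print(n,round(x*1000,1),round(y*1000,1),p)
E
python3 st.py
```

```text
cam [0.5013 0.3009 0.3774]
[[0.4088 0.2125 0.0406]
 [0.4235 0.4142 0.0406]
 [0.561  0.4041 0.0794]
 [0.5466 0.203  0.0794]] mean [0.485  0.3084 0.06  ] len y 0.20227336074172772 0.20163599829381354 x 0.14351859511683734 0.14318964243747723
yaw -0.072035200406476
led1 -16.4 -66.3 [0.4639 0.2435 0.0566]
led2 -16.4 -22.0 [0.4671 0.2876 0.0566]
led3 -16.4 21.5 [0.4702 0.3311 0.0566]
led4 -16.4 65.7 [0.4734 0.3751 0.0566]
btn -48.9 48.3 [0.4397 0.3601 0.0697]
r1 1.4 0.2 [0.4864 0.3085 0.0728]
r2 38.8 0.2 [0.5237 0.3059 0.0828]
c1 -2.2 -66.2 [0.4781 0.2425 0.0739]
c2 -2.2 -22.0 [0.4813 0.2867 0.0739]
c3 -2.2 20.3 [0.4843 0.3289 0.0739]
c4 -2.2 66.4 [0.4876 0.3748 0.0739]
d1 36.3 -66.2 [0.5164 0.2398 0.0842]
d2 36.2 -21.9 [0.5195 0.2839 0.0842]
d3 36.2 20.4 [0.5226 0.3262 0.0842]
d4 36.2 66.5 [0.5259 0.3721 0.0842]
```

```bash
cat >> h.py <<'E'
YAW=-.072; C0=np.array([.485,.3084])
def cradle(i):
    ex=np.array([np.cos(YAW),np.sin(YAW)]);ey=np.array([-ex[1],ex[0]])
    return np.array([*(C0+.018*ex+(-.066+.044*(i-1))*ey),.0855])
def place(i,off=(-.0027,0,.0155),up=0):
    """remaining tool shift/turn to put the held fuse in cradle i, 'up' m back along the normal; shift is in present tool axes, and in goal axes"""
    st=readout.get_state();M=rot(st['eef_rot']);c=np.cos(YAW);s=np.sin(YAW)
    T=np.array([[-c,-s,0],[-s,c,0],[0,0,-1.]])@R.from_euler('y',-.262).as_matrix()
    p=cradle(i)-T@np.array(off)-T[:,2]*up; d=p-st['tool_pos']
    print('goal',p.round(4),'shift now-axes',(1000*M.T@d).round(1),'goal-axes',(1000*T.T@d).round(1),'turn',R.from_matrix(M.T@T).as_rotvec().round(3))
E
python3 -c "
from h import *
print(cradle(1),cradle(3));place(1,up=.06);place(1)"
```

```text
[0.49820547 0.24127612 0.0855    ] [0.504536   0.32904812 0.0855    ]
goal [0.4761 0.2429 0.1577] shift now-axes [ 89.  -58.5  97.5] goal-axes [111.9 -58.8  69.8] turn [-0.003 -0.272 -0.   ]
goal [0.4916 0.2418 0.0998] shift now-axes [ 72.8 -58.4 155.3] goal-axes [111.9 -58.8 129.8] turn [-0.003 -0.272 -0.   ]
```

Emit:
{"op": "carry_out", "data": {
  "motion": [
    [[25,-15,20,0,0,0,0],[35,-25,35,0,0,0,0],[29,-18.5,30,0,0,0,0],[0,0,12,0,-0.07,0,0],[0,0,0,0,-0.07,0,0],[0,0,0,0,-0.07,0,0],[0,0,0,0,-0.062,0,0],[0,0,0,0,0,0,0]]
  ]
}}

```text
clock: 22.7
tool_pos: [0.4774, 0.2473, 0.1619]
eef_rot: [0.033, 0.991, -0.006, 0.13]
contact_force: [0.5, 0.3, 0.2]
opening: 0.151
```

Emit:
{"op": "carry_out", "data": {
  "motion": [
    [[0,0,0,0,0,0,0],[0,0,0,0,0,0,0]]
  ]
}}

```text
clock: 22.9
tool_pos: [0.48, 0.2471, 0.162]
eef_rot: [0.036, 0.991, -0.005, 0.13]
contact_force: [-0.6, 0.3, -0.3]
opening: 0.149
```

```bash
python3 -c "
from h import *
place(1,up=.06);place(1)"
```

```text
goal [0.4761 0.2429 0.1577] shift now-axes [ 4.6 -4.5  3.2] goal-axes [ 4.6 -4.5  3.2] turn [ 0.    -0.001  0.   ]
goal [0.4916 0.2418 0.0998] shift now-axes [ 4.5 -4.6 63.2] goal-axes [ 4.6 -4.5 63.2] turn [ 0.    -0.001  0.   ]
```

Emit:
{"op": "carry_out", "data": {
  "motion": [
    [[4.5,-4.5,10,0,0,0,0],[0,0,20,0,0,0,0],[0,0,15,0,0,0,0],[0,0,5,0,0,0,0],[0,0,0,0,0,0,0],[0,0,0,0,0,0,0]]
  ]
}}

```text
clock: 23.5
tool_pos: [0.4886, 0.2423, 0.1138]
eef_rot: [0.036, 0.991, -0.005, 0.129]
contact_force: [0.2, 0.6, -0.3]
opening: 0.153
```

```bash
python3 -c "
from h import *
place(1)
a=snap('scene')['pixels'];b=snap('side')['pixels']
c=lambda im,x,y: cv2.resize(im[y:y+100,x:x+100],(400,400),interpolation=cv2.INTER_CUBIC)
cv2.imwrite('pics/pl1.png',cv2.cvtColor(np.hstack([c(a,315,225),c(b,180,110)]),4))"
```

```text
goal [0.4916 0.2418 0.0998] shift now-axes [ 0.7 -0.3 14.3] goal-axes [ 0.7 -0.3 14.3] turn [-0.001 -0.002 -0.   ]
```

View pics/pl1.png

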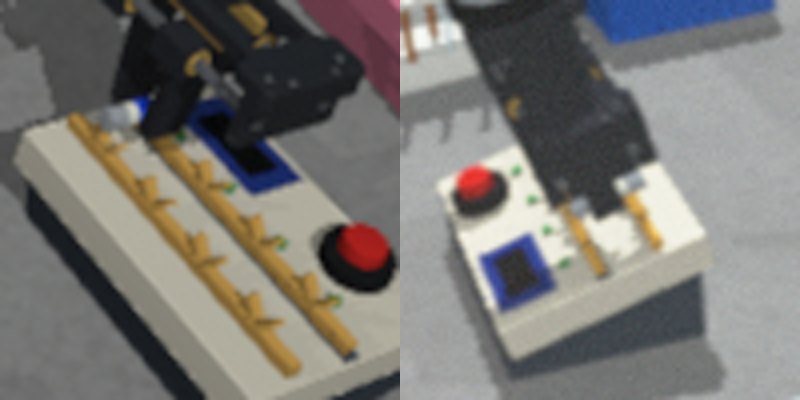

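Both views show the fuse spanning the two rails over cradle 1. I lower it and release.

Emit:
{"op": "carry_out", "data": {
  "motion": [
    [[0.7,-0.3,7,0,0,0,0],[0,0,4,0,0,0,0],[0,0,2,0,0,0,0],[0,0,1,0,0,0,0],[0,0,0,0,0,0,0],[0,0,0,0,0,0,0]]
  ]
}}

```text
clock: 24.2
tool_pos: [0.4905, 0.2424, 0.1027]
eef_rot: [0.035, 0.991, -0.006, 0.13]
contact_force: [0.3, -0.4, -0.0]
opening: 0.15
```

Emit:
{"op": "carry_out", "data": {
  "motion": [
    [[0,0,1.5,0,0,0,0],[0,0,1,0,0,0,0],[0,0,0,0,0,0,0],[0,0,0,0,0,0,0]]
  ]
}}

```text
clock: 24.6
tool_pos: [0.4912, 0.2413, 0.1001]
eef_rot: [0.035, 0.991, -0.007, 0.13]
contact_force: [-0.8, -3.5, 2.6]
opening: 0.152
```

Emit:
{"op": "carry_out", "data": {
  "motion": [
    [[0,0,0,0,0,0,27],[0,0,0,0,0,0,27],[0,0,0,0,0,0,27],[0,0,-10,0,0,0,27],[0,0,-25,0,0,0,27],[0,0,-40,0,0,0,27],[0,0,-40,0,0,0,27],[0,0,-40,0,0,0,27]]
  ]
}}

```text
clock: 25.4
tool_pos: [0.4505, 0.2457, 0.2512]
eef_rot: [0.034, 0.991, -0.006, 0.129]
contact_force: [0.6, -0.0, 0.1]
opening: 0.268
```

Emit:
{"op": "carry_out", "data": {
  "motion": [
    [[0,0,0,0,0.09,0,27],[0,0,0,0,0.09,0,27],[0,0,0,0,0.082,0,27],[0,0,0,0,0,0,27]]
  ]
}}

```text
clock: 25.8
tool_pos: [0.4537, 0.2449, 0.2495]
eef_rot: [0.038, 0.999, -0.0, -0.001]
contact_force: [-0.6, 0.4, 0.1]
opening: 0.276
```

```bash
python3 -c "
from h import *
print(readout.get_state()['tool_pos'],readout.get_state()['opening']);go([.605,-.02,.22],.3)
a=snap('scene')['pixels'];b=snap('side')['pixels']
c=lambda im,x,y: cv2.resize(im[y:y+100,x:x+100],(400,400),interpolation=cv2.INTER_CUBIC)
cv2.imwrite('pics/pl2.png',cv2.cvtColor(np.hstack([c(a,315,225),c(b,180,110)]),4))"
```

```text
[0.4537227  0.24488991 0.2495229 ] 0.27607551387523815
shift [-170.8 -252.7   29.5] turn [-0.    -0.002 -0.375]
```

View pics/pl2.png

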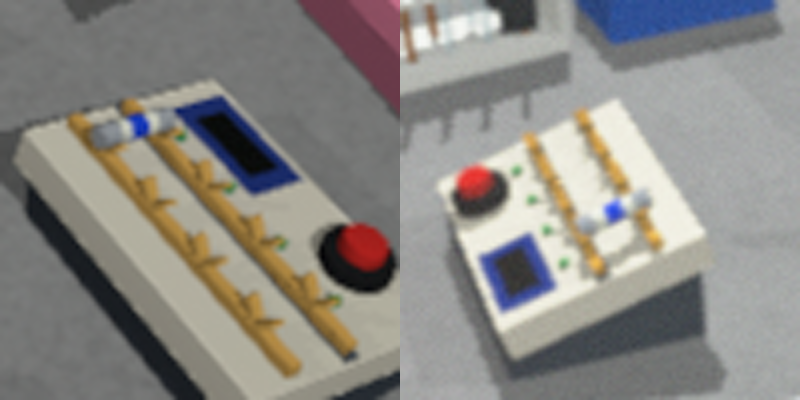

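Fuse 1 lies squarely in cradle pair 1 at scene-crop (138,128). Back to the tray for the pair.

Emit:
{"op": "carry_out", "data": {
  "motion": [
    [[-20,-30,0,0,0,0,20],[-28,-42,0,0,0,0,20],[-28,-42,0,0,0,0,20],[-28,-42,8,0,0,0,20],[-28,-42,8,0,0,0,20],[-22,-32,8,0,0,0,20],[-16,-22,5,0,0,0,20],[0,0,0,0,0,-0.12,0]]
  ]
}}

```text
clock: 26.7
tool_pos: [0.6021, -0.0196, 0.2199]
eef_rot: [-0.023, 1.0, -0.004, -0.001]
contact_force: [-0.7, 1.1, -0.5]
opening: 0.133
```

Emit:
{"op": "carry_out", "data": {
  "motion": [
    [[0,0,0,0,0,-0.12,0],[0,0,0,0,0,-0.13,0],[0,0,0,0,0,0,0],[0,0,0,0,0,0,0]]
  ]
}}

```text
clock: 27.1
tool_pos: [0.601, -0.0142, 0.2213]
eef_rot: [-0.149, 0.989, -0.001, -0.001]
contact_force: [-0.2, 0.3, 0.7]
opening: 0.004
```

```bash
python3 - <<'E'
from h import *
s=snap('wrist');np.savez('w5.npz',**s);print(readout.get_state()['tool_pos'])
f=fuses(s,(205,90,340,235))
im=cv2.cvtColor(s['pixels'],4)[80:260,180:420]; cv2.imwrite('pics/w5.png',cv2.resize(im,None,fx=3,fy=3,interpolation=cv2.INTER_CUBIC))
E
```

```text
[ 0.60117586 -0.01437532  0.2214067 ]
px [218.  151.5] pos [ 0.5877 -0.0826  0.012 ] len 0.1268 yaw 0.249 w,h 123.0 26.0
px [245. 174.] pos [ 0.6021 -0.0496  0.012 ] len 0.0577 yaw 0.272 w,h 54.0 28.0
```

View pics/w5.png

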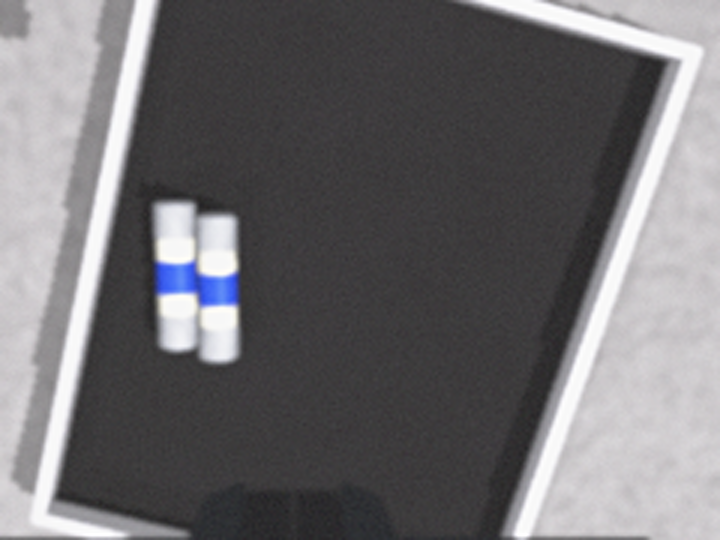

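The crop shows A at (239,172) and B at (253,176) in full-image pixels, touching, both along the tool x. I'll push B lengthwise past A with closed fingers. Start point below its lower end (253,201):

```bash
python3 - <<'E'
from h import *
s=dict(np.load('w5.npz'))
e=at(s,253,200.7,.012);t=at(s,252.5,151.3,.012);a=at(s,238,147.7,.012);b=at(s,239.5,196.7,.012)
print(e,t,np.linalg.norm(e-t),a,b)
d=(t-e)/np.linalg.norm(t-e); yaw=np.arctan2(-d[1],-d[0]);print('yaw',yaw, 'A',np.arctan2(*(b-a)[1::-1]))
n=np.array([-np.sin(yaw),np.cos(yaw),0]); p=e-.017*d+.0145*n; go([p[0],p[1],.030],yaw)
E
```

```text
[ 0.62766557 -0.03348071  0.012     ] [ 0.57694068 -0.048515    0.012     ] 0.05290600084202053 [ 0.57780596 -0.06381647  0.012     ] [ 0.62766906 -0.04858046  0.012     ]
yaw 0.28814037817024407 A 0.296546989351307
shift [-37.4 -11.3 191.3] turn [-0.003 -0.003  0.011]
```

Emit:
{"op": "carry_out", "data": {
  "motion": [
    [[-37.5,-11.5,40,0,0,0.011,0],[0,0,45,0,0,0,0],[0,0,45,0,0,0,0],[0,0,35,0,0,0,0],[0,0,15,0,0,0,0],[0,0,10,0,0,0,0],[0,0,0,0,0,0,0],[0,0,0,0,0,0,0]]
  ]
}}

```text
clock: 27.95
tool_pos: [0.6374, -0.0151, 0.0373]
eef_rot: [-0.144, 0.99, -0.001, 0.0]
contact_force: [0.4, 0.0, 1.2]
opening: 0.006
```

```bash
python3 - <<'E'
from h import *
st=readout.get_state();print(st['tool_pos'],st['contact_force'])
e=np.array([.6277,-.0335,.0]);d=np.array([-np.cos(.288),-np.sin(.288),0]);n=np.array([-np.sin(.288),np.cos(.288),0])
p=e-.017*d+.0145*n;go([p[0],p[1],.030],.288)
E
```

```text
[ 0.63741683 -0.01512791  0.03728189] [0.41571275 0.03904722 1.22693704]
shift [-2.5 -0.3  7.3] turn [-0.002  0.     0.   ]
```

Emit:
{"op": "carry_out", "data": {
  "motion": [
    [[0,0,7,0,0,0,0],[4,0,0,0,0,0,0],[7,0,0,0,0,0,0],[8,0,0,0,0,0,0],[8,0,0,0,0,0,0],[8,0,0,0,0,0,0],[8,0,0,0,0,0,0],[5,0,0,0,0,0,0]]
  ]
}}

```text
clock: 28.75
tool_pos: [0.5892, -0.0296, 0.0288]
eef_rot: [-0.144, 0.99, -0.001, -0.002]
contact_force: [0.0, 0.1, -0.3]
opening: 0.006
```

Emit:
{"op": "carry_out", "data": {
  "motion": [
    [[-8,0,0,0,0,0,0],[0,0,-40,0,0,0,0],[-10,0,-45,0,0,0,0],[-10,0,-45,0,0,0,0],[0,0,-45,0,0,0,0],[0,0,-15,0,0,0,0],[0,0,0,0,0,0,0],[0,0,0,0,0,0,0]]
  ]
}}

```text
clock: 29.55
tool_pos: [0.6168, -0.0212, 0.2174]
eef_rot: [-0.144, 0.99, -0.001, -0.002]
contact_force: [-0.4, -0.1, -0.4]
opening: 0.007
```

```bash
python3 - <<'E'
from h import *
s=snap('wrist');np.savez('w6.npz',**s);print(readout.get_state()['tool_pos'])
im=cv2.cvtColor(s['pixels'],4)[80:260,180:420]; cv2.imwrite('pics/w6.png',cv2.resize(im,None,fx=3,fy=3,interpolation=cv2.INTER_CUBIC))
h=cv2.cvtColor(s['pixels'],cv2.COLOR_RGB2HSV); m=cv2.inRange(h,(105,120,60),(130,255,255)); m[:80]=0;m[260:]=0;m[:,:190]=0;m[:,400:]=0
n,l,t,c=cv2.connectedComponentsWithStats(m);print([(t[i,4],c[i].round(1)) for i in range(1,n) if t[i,4]>30])
E
```

```text
[ 0.61636998 -0.02125443  0.21663645]
[(np.int32(171), array([259.4, 118.8])), (np.int32(144), array([248. , 160.9]))]
```

View pics/w6.png

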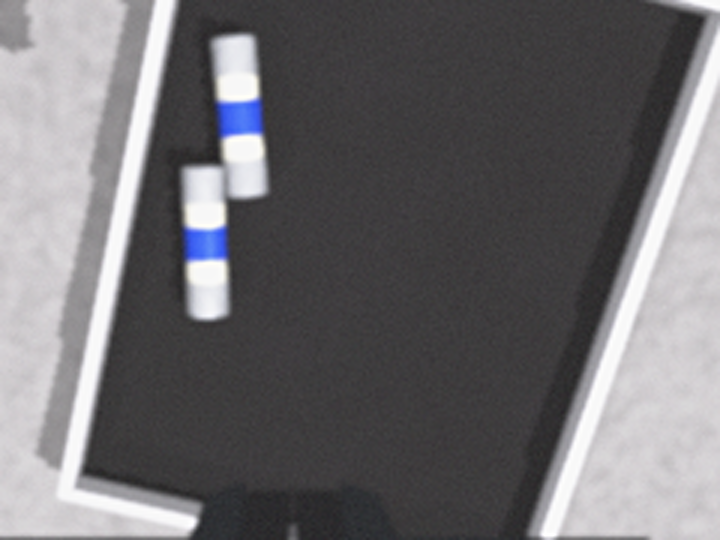

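B slid past A: B's ends are at crop (234,38)–(247,195) and A's at (203,167)–(208,318). The left wall is too close for a crosswise grip, so I'll take B by its ends and carry it to the open middle.

```bash
python3 - <<'E'
from h import *
s=dict(np.load('w6.npz')); f=lambda x,y:at(s,180+x/3,80+y/3,.012)
for n,e in (('B',[(234,38),(247,195)]),('A',[(203,167),(208,318)])):
    P=[f(*q) for q in e]; d=P[1]-P[0]; c=(P[0]+P[1])/2; y=np.arctan2(d[1],d[0]); print(n,c,np.linalg.norm(d),y)
    nn=np.array([-np.sin(y),np.cos(y),0])
    q=c+.004*nn*(n=='B'); print(q); go([q[0],q[1],.029],y-np.pi/2)
print(readout.get_state()['q'][6])
E
```

```text
B [ 0.55893463 -0.05600657  0.012     ] 0.05043546281194912 0.3601085636609831
[ 0.55752513 -0.05226314  0.012     ]
shift [ 64.1 -12.7 188. ] turn [-0.006 -0.004  1.499]
A [ 0.60261492 -0.05622773  0.012     ] 0.051889301590995154 0.29773718788183906
[ 0.60261492 -0.05622773  0.012     ]
shift [ 22.  -29.4 187.8] turn [-0.006 -0.004  1.562]
1.27977020311763
```

Emit:
{"op": "carry_out", "data": {
  "motion": [
    [[32,-6.5,20,0,0,0,72],[32,-6,20,0,0,0,72],[0,0,15,0,0,0.14,72],[0,0,15,0,0,0.14,72],[0,0,10,0,0,0.14,72],[0,0,10,0,0,0.14,72],[0,0,10,0,0,0.14,72],[0,0,10,0,0,0.14,72]]
  ]
}}

```text
clock: 30.4
tool_pos: [0.5578, -0.0514, 0.1064]
eef_rot: [0.275, 0.961, -0.002, -0.003]
contact_force: [-0.6, -0.1, -0.2]
opening: 0.704
```

Emit:
{"op": "carry_out", "data": {
  "motion": [
    [[0,0,10,0,0,0.14,72],[0,0,0,0,0,0.14,72],[0,0,0,0,0,0.14,72],[0,0,0,0,0,0.14,72],[0,0,0,0,0,0.1,72],[0,0,0,0,0,0,72],[0,0,0,0,0,0,72]]
  ]
}}

```text
clock: 31.1
tool_pos: [0.5584, -0.0513, 0.0976]
eef_rot: [0.568, 0.823, -0.002, -0.001]
contact_force: [0.1, 0.2, 0.4]
opening: 0.718
```

```bash
python3 - <<'E'
from h import *
go([.5575,-.0523,.029],.360-np.pi/2)
E
```

```text
shift [-0.6 -0.8 68.6] turn [-0.005  0.001  0.002]
```

Emit:
{"op": "carry_out", "data": {
  "motion": [
    [[-0.5,-1,25,0,0,0,72],[0,0,25,0,0,0,72],[0,0,12,0,0,0,72],[0,0,6,0,0,0,72],[0,0,0,0,0,0,72],[0,0,0,0,0,0,40],[0,0,0,0,0,0,40],[0,0,0,0,0,0,40]]
  ]
}}

```text
clock: 31.9
tool_pos: [0.5591, -0.0523, 0.0317]
eef_rot: [0.569, 0.822, -0.001, 0.001]
contact_force: [-0.3, -0.2, 2.5]
opening: 0.575
```

Emit:
{"op": "carry_out", "data": {
  "motion": [
    [[0,0,0,0,0,0,40],[0,0,0,0,0,0,40],[0,0,0,0,0,0,40]]
  ]
}}

```text
clock: 32.2
tool_pos: [0.5591, -0.0522, 0.0316]
eef_rot: [0.569, 0.822, -0.001, 0.0]
contact_force: [-0.1, 0.6, 6.1]
opening: 0.576
```

Emit:
{"op": "carry_out", "data": {
  "motion": [
    [[0,0,-15,0,0,0,40],[0,0,-25,0,0,0,40],[17,13,0,0,0,0,40],[17,13,0,0,0,0,40],[17,13,0,0,0,0,40],[17,13,0,0,0,0,40],[0,0,0,0,0,0.14,40],[0,0,0,0,0,0.14,40]]
  ]
}}

```text
clock: 33.0
tool_pos: [0.5834, 0.0311, 0.0714]
eef_rot: [0.68, 0.733, -0.001, -0.0]
contact_force: [-0.4, 0.6, -0.8]
opening: 0.577
```

Emit:
{"op": "carry_out", "data": {
  "motion": [
    [[0,0,0,0,0,0,40],[0,0,15,0,0,0,40],[0,0,15,0,0,0,40],[0,0,7,0,0,0,40],[0,0,2,0,0,0,40],[0,0,0,0,0,0,40],[0,0,0,0,0,0,40]]
  ]
}}

```text
clock: 33.7
tool_pos: [0.583, 0.0296, 0.031]
eef_rot: [0.678, 0.735, -0.002, -0.0]
contact_force: [0.7, 0.4, -0.2]
opening: 0.576
```

Emit:
{"op": "carry_out", "data": {
  "motion": [
    [[0,0,0,0,0,0,72],[0,0,0,0,0,0,72],[0,0,0,0,0,0,72],[0,0,-20,0,0,0,72],[0,0,-25,0,0,0,72],[-43,6,0,0,0,-0.11,72],[-43,6,0,0,0,-0.11,72],[0,0,0,0,0,0,72]]
  ]
}}

```text
clock: 34.5
tool_pos: [0.6081, -0.0639, 0.0771]
eef_rot: [0.597, 0.802, -0.004, 0.003]
contact_force: [-0.2, 0.6, 0.7]
opening: 0.723
```

Emit:
{"op": "carry_out", "data": {
  "motion": [
    [[0,0,0,0,0,0,72],[0,0,0,0,0,0,72]]
  ]
}}

```text
clock: 34.7
tool_pos: [0.6064, -0.0522, 0.0767]
eef_rot: [0.593, 0.805, -0.001, -0.001]
contact_force: [-0.1, 0.6, 0.1]
opening: 0.716
```

```bash
python3 - <<'E'
from h import *
go([.6026,-.0562,.030],.298-np.pi/2)
a=snap('scene')
h=cv2.cvtColor(a['pixels'],cv2.COLOR_RGB2HSV); m=cv2.inRange(h,(105,120,50),(130,255,255)); m[:195]=0;m[275:]=0;m[:,:200]=0;m[:,318:]=0
n,l,t,c=cv2.connectedComponentsWithStats(m);print([(t[i,4],at(a,*c[i],.012).round(3)) for i in range(1,n) if t[i,4]>4])
E
```

```text
shift [-2.7 -4.7 46.7] turn [-0.003  0.     0.002]
[(np.int32(20), array([ 0.599, -0.059,  0.012])), (np.int32(24), array([0.581, 0.024, 0.012]))]
```

Emit:
{"op": "carry_out", "data": {
  "motion": [
    [[-2.5,-4.5,15,0,0,0,72],[0,0,20,0,0,0,72],[0,0,10,0,0,0,72],[0,0,1,0,0,0,72],[0,0,0,0,0,0,40],[0,0,0,0,0,0,40],[0,0,0,0,0,0,40],[0,0,0,0,0,0,40]]
  ]
}}

```text
clock: 35.55
tool_pos: [0.6035, -0.0575, 0.0314]
eef_rot: [0.594, 0.805, -0.001, 0.0]
contact_force: [0.1, 1.5, 1.6]
opening: 0.578
```

Emit:
{"op": "carry_out", "data": {
  "motion": [
    [[0,0,0,0,0,0,40],[0,0,0,0,0,0,40]]
  ]
}}

```text
clock: 35.75
tool_pos: [0.6035, -0.0574, 0.0314]
eef_rot: [0.594, 0.805, -0.001, 0.0]
contact_force: [-0.5, 1.1, 4.2]
opening: 0.574
```

Emit:
{"op": "carry_out", "data": {
  "motion": [
    [[0,0,-10,0,0,0,40],[0,0,-20,0,0,0,40],[15,-4.5,0,0,0,0.11,40],[15,-4.5,0,0,0,0.11,40],[0,0,0,0,0,0,40],[0,0,15,0,0,0,40],[0,0,13,0,0,0,40],[0,0,1,0,0,0,40]]
  ]
}}

```text
clock: 36.55
tool_pos: [0.5871, -0.0317, 0.0299]
eef_rot: [0.678, 0.735, -0.002, -0.0]
contact_force: [-0.8, 0.3, 0.1]
opening: 0.577
```

Emit:
{"op": "carry_out", "data": {
  "motion": [
    [[0,0,0,0,0,0,40],[0,0,0,0,0,0,40]]
  ]
}}

```text
clock: 36.75
tool_pos: [0.5867, -0.0312, 0.0311]
eef_rot: [0.679, 0.735, -0.002, -0.0]
contact_force: [0.7, -1.1, -0.1]
opening: 0.578
```

Emit:
{"op": "carry_out", "data": {
  "motion": [
    [[0,0,0,0,0,0,72],[0,0,0,0,0,0,72],[0,0,0,0,0,0,72],[0,0,-25,0,0,0,72],[0,0,-25,0,0,0,72],[0,0,-25,0,0,-0.14,60],[0,0,-25,0,0,-0.14,50],[0,0,-25,0,0,-0.14,40]]
  ]
}}

```text
clock: 37.55
tool_pos: [0.5872, -0.0304, 0.158]
eef_rot: [0.508, 0.861, -0.002, 0.0]
contact_force: [0.9, 0.2, -0.4]
opening: 0.474
```

Emit:
{"op": "carry_out", "data": {
  "motion": [
    [[0,0,-25,0,0,-0.14,27],[0,0,-10,0,0,-0.14,27],[0,0,0,0,0,-0.14,27],[0,0,0,0,0,-0.14,27],[0,0,0,0,0,-0.14,27],[0,0,0,0,0,-0.14,27],[0,0,0,0,0,-0.14,27],[0,0,0,0,0,-0.14,27]]
  ]
}}

```text
clock: 38.35
tool_pos: [0.5873, -0.0305, 0.1919]
eef_rot: [-0.027, 1.0, -0.001, -0.001]
contact_force: [-0.1, -0.9, -0.1]
opening: 0.269
```

Emit:
{"op": "carry_out", "data": {
  "motion": [
    [[-10,30,0,0,0,-0.03,27],[0,0,0,0,0,0,27],[0,0,0,0,0,0,27],[0,0,0,0,0,0,27]]
  ]
}}

```text
clock: 38.75
tool_pos: [0.5956, -0.0008, 0.1916]
eef_rot: [-0.039, 0.999, -0.002, -0.001]
contact_force: [0.2, -0.6, -0.7]
opening: 0.272
```

```bash
python3 - <<'E'
from h import *
s=snap('wrist','w7.png');print(readout.get_state()['tool_pos'],readout.get_state()['eef_rot'])
f=[x for x in fuses(s,(200,80,345,235)) if .045<x[2]<.06]
for x in f: go([*x[1][:2],.028],x[3])
E
```

```text
[ 0.59565567 -0.00104789  0.19156862] [-0.03863783  0.99925075 -0.00183749 -0.00129564]
px [247.  177.5] pos [ 0.5865 -0.0309  0.012 ] len 0.0538 yaw 0.052 w,h 55.0 16.0
px [306.  178.5] pos [0.583  0.0258 0.012 ] len 0.0538 yaw 0.102 w,h 55.0 16.0
shift [ 11.  -28.5 163.7] turn [-0.004 -0.003  0.025]
shift [ 10.1  28.3 163.5] turn [-0.004 -0.003 -0.025]
```

Emit:
{"op": "carry_out", "data": {
  "motion": [
    [[5,14,5,0,0,0,27],[5,14,20,0,0,0,27],[0,0,40,0,0,0,27],[0,0,45,0,0,0,27],[0,0,30,0,0,0,27],[0,0,15,0,0,0,27],[0,0,7,0,0,0,27],[0,0,1,0,0,0,27]]
  ]
}}

```text
clock: 39.6
tool_pos: [0.5838, 0.0268, 0.0288]
eef_rot: [-0.039, 0.999, -0.001, -0.001]
contact_force: [-0.6, 0.2, 0.5]
opening: 0.27
```

Emit:
{"op": "carry_out", "data": {
  "motion": [
    [[0,0,0,0,0,0,27],[0,0,0,0,0,0,0],[0,0,0,0,0,0,0],[0,0,0,0,0,0,0],[0,0,0,0,0,0,0],[0,0,0,0,0,0,0],[0,0,0,0,0,0,0]]
  ]
}}

```text
clock: 40.3
tool_pos: [0.5844, 0.0271, 0.0298]
eef_rot: [-0.039, 0.999, -0.001, 0.0]
contact_force: [-0.8, -0.4, 6.8]
opening: 0.153
```

```bash
python3 - <<'E'
from h import *
st=readout.get_state();print(st['tool_pos'],st['opening'],st['contact_force'])
E
```

```text
[0.58436192 0.0270519  0.02981546] 0.15323551724128823 [-0.787168   -0.39458402  6.79336681]
```

Emit:
{"op": "carry_out", "data": {
  "motion": [
    [[0,0,-15,0,0,0,0],[0,0,-40,0,0,0,0],[0,10,-45,0,0,0,0],[0,30,-40,0,0,0.05,0],[10,40,-10,0,0,0.05,0],[20,40,0,0,0,0.04,0],[20,40,0,0,0,0,0],[20,30,0,0,0,0,0]]
  ]
}}

```text
clock: 41.1
tool_pos: [0.5135, 0.2227, 0.1797]
eef_rot: [0.03, 1.0, -0.0, -0.0]
contact_force: [0.2, 0.9, 0.5]
opening: 0.151
```

Emit:
{"op": "carry_out", "data": {
  "motion": [
    [[10,30,0,0,-0.08,0,0],[0,10,0,0,-0.09,0,0],[0,0,0,0,-0.092,0,0],[0,0,0,0,0,0,0],[0,0,0,0,0,0,0]]
  ]
}}

```text
clock: 41.6
tool_pos: [0.507, 0.2605, 0.1789]
eef_rot: [0.029, 0.991, -0.006, 0.129]
contact_force: [0.2, 0.7, -1.1]
opening: 0.148
```

```bash
python3 - <<'E'
from h import *
print(readout.get_state()['opening'],readout.get_state()['tool_pos']);place(2,(0.0005,0,.0175),.05)
E
```

```text
0.14766896490128292 [0.5069501  0.26048681 0.17889013]
goal [0.4844 0.2864 0.1508] shift now-axes [30.4 24.6 20.9] goal-axes [30.8 24.2 20.8] turn [-0.    -0.002  0.013]
```

Emit:
{"op": "carry_out", "data": {
  "motion": [
    [[15,12,5,0,0,0.006,0],[15.5,12.5,15,0,-0.002,0.007,0],[0,0,15,0,0,0,0],[0,0,15,0,0,0,0],[0,0,8,0,0,0,0],[0,0,0,0,0,0,0],[0,0,0,0,0,0,0],[0,0,0,0,0,0,0]]
  ]
}}

```text
clock: 42.4
tool_pos: [0.4948, 0.2854, 0.1149]
eef_rot: [0.037, 0.991, -0.004, 0.131]
contact_force: [0.1, -0.8, 0.1]
opening: 0.151
```

```bash
python3 - <<'E'
from h import *
print(readout.get_state()['contact_force']);place(2,(0.0005,0,.0175),0)
E
```

```text
[ 0.14692943 -0.75403976  0.05290513]
goal [0.4973 0.2855 0.1025] shift now-axes [ 0.8  0.3 12.6] goal-axes [ 0.8  0.3 12.6] turn [ 0.001  0.001 -0.003]
```

Emit:
{"op": "carry_out", "data": {
  "motion": [
    [[0.8,-0.3,5,0,0,0,0],[0,0,4,0,0,0,0],[0,0,2,0,0,0,0],[0,0,1,0,0,0,0],[0,0,0,0,0,0,0],[0,0,0,0,0,0,0],[0,0,0,0,0,0,0]]
  ]
}}

```text
clock: 43.1
tool_pos: [0.4964, 0.2846, 0.103]
eef_rot: [0.037, 0.991, -0.005, 0.131]
contact_force: [-2.2, -0.7, 6.7]
opening: 0.149
```

Emit:
{"op": "carry_out", "data": {
  "motion": [
    [[0,0,1,0,0,0,0],[0,0,0,0,0,0,0],[0,0,0,0,0,0,0]]
  ]
}}

```text
clock: 43.4
tool_pos: [0.4967, 0.2847, 0.1023]
eef_rot: [0.037, 0.991, -0.005, 0.131]
contact_force: [-3.7, -1.5, 9.4]
opening: 0.151
```

Emit:
{"op": "carry_out", "data": {
  "motion": [
    [[0,0,0,0,0,0,27],[0,0,0,0,0,0,27],[0,0,0,0,0,0,27],[0,0,-10,0,0,0,27],[0,0,-25,0,0,0,27],[0,0,-35,0,0,0,27],[0,0,-20,0,0.09,0,27],[0,0,0,0,0.09,0,27]]
  ]
}}

```text
clock: 44.2
tool_pos: [0.4727, 0.2887, 0.1918]
eef_rot: [0.035, 0.999, 0.001, 0.04]
contact_force: [1.7, 0.1, -0.8]
opening: 0.27
```

Emit:
{"op": "carry_out", "data": {
  "motion": [
    [[0,-20,0,0,0.082,0,27],[-10,-40,0,0,0,0,27],[-20,-45,0,0,0,0,27],[-20,-45,0,0,0,0,27],[-20,-45,0,0,0,-0.07,27],[-20,-40,0,0,0,-0.07,27],[-10,-30,0,0,0,-0.01,27],[0,0,0,0,0,0,27]]
  ]
}}

```text
clock: 45.0
tool_pos: [0.5622, 0.0106, 0.1872]
eef_rot: [-0.033, 0.999, -0.002, -0.0]
contact_force: [-0.9, -0.1, 0.1]
opening: 0.269
```

Emit:
{"op": "carry_out", "data": {
  "motion": [
    [[0,-20,0,0,0,0,27],[0,0,0,0,0,0,27],[0,0,0,0,0,0,27]]
  ]
}}

```text
clock: 45.3
tool_pos: [0.562, -0.0015, 0.1881]
eef_rot: [-0.038, 0.999, 0.001, -0.0]
contact_force: [0.1, 1.0, -0.4]
opening: 0.273
```

```bash
python3 - <<'E'
from h import *
s=snap('wrist','w8.png');print(readout.get_state()['tool_pos'],readout.get_state()['eef_rot'])
h=cv2.cvtColor(s['pixels'],cv2.COLOR_RGB2HSV); m=cv2.inRange(h,(105,120,60),(130,255,255)); m[260:]=0
n,l,t,c=cv2.connectedComponentsWithStats(m)
for i in range(1,n):
    if t[i,4]>60: print(t[i,4],c[i].round(1),at(s,*c[i],.018).round(4))
go([.5865,-.0309,.028],.075)
a=snap('scene')['pixels'];b=snap('side')['pixels']
c=lambda im,x,y: cv2.resize(im[y:y+100,x:x+100],(400,400),interpolation=cv2.INTER_CUBIC)
w=cv2.resize(s['pixels'][:210],(800,300))
cv2.imwrite('pics/pl3.png',cv2.cvtColor(np.vstack([np.hstack([c(a,315,225),c(b,180,110)])[100:],w]),4))
E
```

```text
[ 0.56203666 -0.00077054  0.18827997] [-3.87318545e-02  9.99249197e-01  9.36250866e-04  9.70940884e-05]
2391 [32.4 98.3] [ 0.4955 -0.2199  0.018 ]
152 [245.2 212.7] [ 0.5858 -0.0299  0.018 ]
shift [-22.  -32.2 160.2] turn [0.002 0.    0.002]
```

View pics/pl3.png

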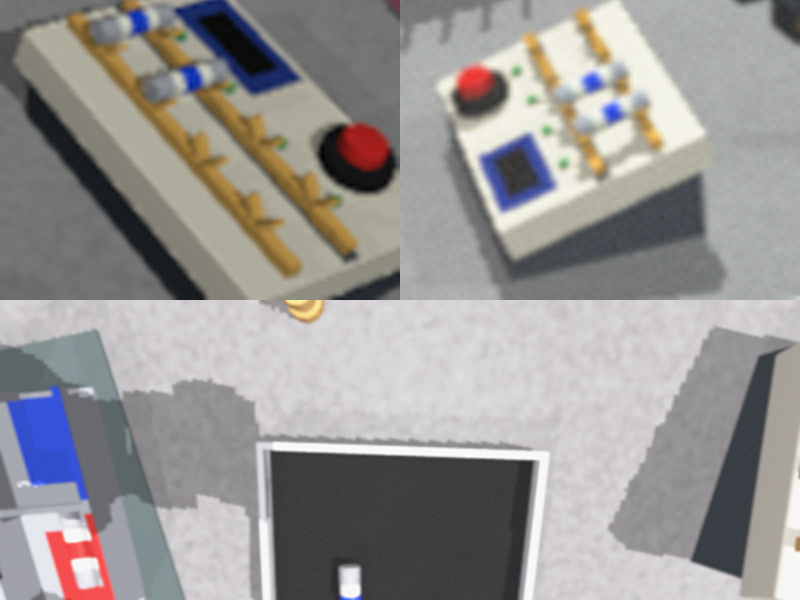

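Fuses lie in cradles 1 and 2 at scene-crop (138,22) and (190,80). The third is in the tray at wrist (245,213), measured at (0.586,-0.030), unchanged. I pick it next.

Emit:
{"op": "carry_out", "data": {
  "motion": [
    [[-11,-16,5,0,0,0,27],[-11,-16,20,0,0,0,27],[0,0,40,0,0,0,27],[0,0,45,0,0,0,27],[0,0,30,0,0,0,27],[0,0,13,0,0,0,27],[0,0,6,0,0,0,27],[0,0,1,0,0,0,27]]
  ]
}}

```text
clock: 46.25
tool_pos: [0.5872, -0.0317, 0.0287]
eef_rot: [-0.038, 0.999, 0.001, 0.001]
contact_force: [-0.1, -0.4, 0.8]
opening: 0.271
```

Emit:
{"op": "carry_out", "data": {
  "motion": [
    [[0,0,0,0,0,0,27],[0,0,0,0,0,0,0],[0,0,0,0,0,0,0],[0,0,0,0,0,0,0],[0,0,0,0,0,0,0],[0,0,0,0,0,0,0],[0,0,0,0,0,0,0]]
  ]
}}

```text
clock: 46.95
tool_pos: [0.5876, -0.0324, 0.0294]
eef_rot: [-0.038, 0.999, 0.0, 0.001]
contact_force: [0.6, -0.2, 6.6]
opening: 0.152
```

Emit:
{"op": "carry_out", "data": {
  "motion": [
    [[0,0,-15,0,0,0,0],[0,0,-40,0,0,0,0],[0,10,-45,0,0,0,0],[0,30,-40,0,0,0.05,0],[10,45,-10,0,0,0.05,0],[20,45,0,0,0,0.045,0],[20,45,0,0,0,0,0],[20,45,0,0,0,0,0]]
  ]
}}

```text
clock: 47.75
tool_pos: [0.5189, 0.1915, 0.1796]
eef_rot: [0.035, 0.999, 0.001, 0.001]
contact_force: [1.2, 0.9, 0.2]
opening: 0.15
```

Emit:
{"op": "carry_out", "data": {
  "motion": [
    [[20,45,0,0,0,0,0],[0,40,0,0,-0.08,0,0],[0,30,0,0,-0.09,0,0],[0,20,0,0,-0.092,0,0],[0,0,0,0,0,0,0],[0,0,0,0,0,0,0]]
  ]
}}

```text
clock: 48.35
tool_pos: [0.5082, 0.3267, 0.1791]
eef_rot: [0.033, 0.991, -0.004, 0.13]
contact_force: [0.9, -1.3, -0.3]
opening: 0.148
```

```bash
python3 - <<'E'
from h import *
print(readout.get_state()['opening'],readout.get_state()['tool_pos']);place(3,(0.0,0,.0175),.05)
E
```

```text
0.14840613866409294 [0.50816246 0.32667284 0.17909702]
goal [0.4871 0.3303 0.1507] shift now-axes [27.9  2.2 21.9] goal-axes [27.9  2.1 21.9] turn [ 0.001 -0.     0.006]
```

Emit:
{"op": "carry_out", "data": {
  "motion": [
    [[13,0.7,5,0,0,0.006,0],[14,0.7,15,0,0,0,0],[0,0,15,0,0,0,0],[0,0,15,0,0,0,0],[0,0,10,0,0,0,0],[0,0,0,0,0,0,0],[0,0,0,0,0,0,0],[0,0,0,0,0,0,0]]
  ]
}}

```text
clock: 49.15
tool_pos: [0.4993, 0.3282, 0.1143]
eef_rot: [0.038, 0.991, -0.003, 0.131]
contact_force: [-0.7, -0.3, -0.1]
opening: 0.152
```

```bash
python3 - <<'E'
from h import *
print(readout.get_state()['contact_force']);place(3,(0.0012,0.0005,.0175),0)
E
```

```text
[-0.73493547 -0.28168301 -0.06441445]
goal [0.5011 0.3288 0.1027] shift now-axes [ 1.3  0.7 11.6] goal-axes [ 1.3  0.7 11.6] turn [ 0.002  0.001 -0.004]
```

Emit:
{"op": "carry_out", "data": {
  "motion": [
    [[1.2,0.6,5,0,0,0,0],[0,0,3,0,0,0,0],[0,0,2,0,0,0,0],[0,0,1,0,0,0,0],[0,0,0.5,0,0,0,0],[0,0,0,0,0,0,0],[0,0,0,0,0,0,0]]
  ]
}}

```text
clock: 49.85
tool_pos: [0.5004, 0.3285, 0.1029]
eef_rot: [0.037, 0.991, -0.004, 0.131]
contact_force: [-3.4, -2.1, 9.2]
opening: 0.157
```

Emit:
{"op": "carry_out", "data": {
  "motion": [
    [[0,0,0.8,0,0,0,0],[0,0,0,0,0,0,0],[0,0,0,0,0,0,0]]
  ]
}}

```text
clock: 50.15
tool_pos: [0.5006, 0.3285, 0.1022]
eef_rot: [0.037, 0.991, -0.004, 0.131]
contact_force: [-4.7, -1.8, 8.9]
opening: 0.154
```

Emit:
{"op": "carry_out", "data": {
  "motion": [
    [[0,0,0,0,0,0,27],[0,0,0,0,0,0,27],[0,0,0,0,0,0,27],[0,0,-10,0,0,0,27],[0,0,-25,0,0,0,27],[0,0,-35,0,0,0,27],[0,0,0,0,0,0,0],[0,0,0,0,0,0,0]]
  ]
}}

```text
clock: 50.95
tool_pos: [0.483, 0.3303, 0.1701]
eef_rot: [0.037, 0.991, -0.003, 0.131]
contact_force: [-0.2, -0.5, -0.5]
opening: 0.111
```

```bash
cat > b.py <<'E'
from h import *
def btn(up):
    st=readout.get_state();M=rot(st['eef_rot']);c=np.cos(YAW);s=np.sin(YAW)
    T=np.array([[-c,-s,0],[-s,c,0],[0,0,-1.]])@R.from_euler('y',-.262).as_matrix()
    p=np.array([.4397,.3601,.0697])-T[:,2]*(.022+up)
    print('shift',(1000*M.T@(p-st['tool_pos'])).round(1),'turn',R.from_matrix(M.T@T).as_rotvec().round(3),st['contact_force'].round(1))
if __name__=='__main__': btn(.02);btn(0)
E
python3 b.py
python3 - <<'E'
from h import *
s=snap('scene'); b=snap('side')
c=lambda im,x,y: cv2.resize(im[y:y+100,x:x+100],(400,400),interpolation=cv2.INTER_CUBIC)
cv2.imwrite('pics/pl4.png',cv2.cvtColor(np.hstack([c(s['pixels'],315,225),c(b['pixels'],180,110)]),4))
w=snap('wrist')
for s,nm in((s,'scene'),(b,'side'),(w,'wrist')):
    h=cv2.cvtColor(s['pixels'],cv2.COLOR_RGB2HSV); m=cv2.inRange(h,(0,150,90),(6,255,255))|cv2.inRange(h,(174,150,90),(180,255,255))
    u,v=proj(s,[.4397,.3601,.0697]).astype(int); print(nm,'btn predicted',u,v)
    if 25<u<535 and 25<v<395:
        ys,xs=np.where(m[v-22:v+22,u-22:u+22]); print('red centroid',xs.mean()+u-22,ys.mean()+v-22)
E
```

```text
shift [69.9 26.2 43.2] turn [ 0.003  0.001 -0.004] [-0.2 -0.5 -0.5]
shift [70.  26.1 63.2] turn [ 0.003  0.001 -0.004] [-0.2 -0.5 -0.5]
scene btn predicted 405 284
red centroid 405.63461538461536 286.34615384615387
side btn predicted 198 153
red centroid 198.4468085106383 155.06382978723406
wrist btn predicted 319 115
red centroid 320.74924471299096 111.53021148036254
```

View pics/pl4.png

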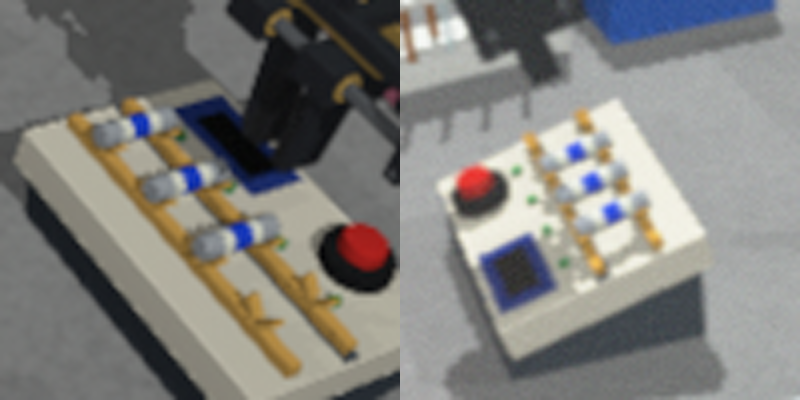

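All three fuses lie square in cradles 1–3, at scene-crop (138,128), (190,180) and (238,236). The button matches the prediction within 3 px. I move over it.

Emit:
{"op": "carry_out", "data": {
  "motion": [
    [[15,6,0,0,0,0,0],[25,10,0,0,0,0,0],[20,7,0,0,0,0,0],[10,3,0,0,0,0,0],[0,0,15,0,0,0,0],[0,0,18,0,0,0,0],[0,0,0,0,0,0,0],[0,0,0,0,0,0,0]]
  ]
}}

```text
clock: 51.9
tool_pos: [0.4255, 0.3601, 0.1184]
eef_rot: [0.037, 0.991, -0.005, 0.13]
contact_force: [0.8, 0.0, -0.3]
opening: 0.005
```

```bash
python3 b.py
```

```text
shift [-1.1  1.   8.7] turn [-0.    -0.    -0.003] [ 0.8  0.  -0.3]
shift [-1.1  1.  28.7] turn [-0.    -0.    -0.003] [ 0.8  0.  -0.3]
```

Emit:
{"op": "carry_out", "data": {
  "motion": [
    [[-1,1,8,0,0,0,0],[0,0,8,0,0,0,0],[0,0,6,0,0,0,0],[0,0,3,0,0,0,0],[0,0,2,0,0,0,0],[0,0,0,0,0,0,0],[0,0,0,0,0,0,0]]
  ]
}}

```text
clock: 52.6
tool_pos: [0.4338, 0.361, 0.0933]
eef_rot: [0.037, 0.991, -0.004, 0.131]
contact_force: [-0.4, 0.2, -0.9]
opening: 0.004
```

Emit:
{"op": "carry_out", "data": {
  "motion": [
    [[0,0,1.5,0,0,0,0],[0,0,1.5,0,0,0,0],[0,0,0,0,0,0,0],[0,0,0,0,0,0,0]]
  ]
}}

```text
clock: 53.0
tool_pos: [0.4347, 0.3611, 0.0905]
eef_rot: [0.037, 0.991, -0.003, 0.131]
contact_force: [-0.1, 0.1, 1.9]
opening: 0.009
```

```bash
python3 b.py
```

```text
shift [  0.5  -0.6 -20.6] turn [ 0.002  0.001 -0.003] [-0.1  0.1  1.9]
shift [ 0.5 -0.6 -0.6] turn [ 0.002  0.001 -0.003] [-0.1  0.1  1.9]
```

Contact just begins. I press on, watching the force.

Emit:
{"op": "carry_out", "data": {
  "motion": [
    [[0,0,2,0,0,0,0],[0,0,2,0,0,0,0],[0,0,1,0,0,0,0],[0,0,0,0,0,0,0],[0,0,0,0,0,0,0]]
  ]
}}

```text
clock: 53.5
tool_pos: [0.4359, 0.361, 0.086]
eef_rot: [0.037, 0.991, -0.003, 0.131]
contact_force: [-1.5, -0.2, 8.2]
opening: 0.002
```

Emit:
{"op": "carry_out", "data": {
  "motion": [
    [[0,0,1,0,0,0,0],[0,0,1,0,0,0,0],[0,0,0,0,0,0,0],[0,0,0,0,0,0,0]]
  ]
}}

```text
clock: 53.9
tool_pos: [0.436, 0.361, 0.0856]
eef_rot: [0.037, 0.991, -0.003, 0.131]
contact_force: [-9.0, -1.6, 26.0]
opening: 0.005
```

A hard stop (26 N with no further travel): the button is right in. Retreat and final check.

Emit:
{"op": "carry_out", "data": {
  "motion": [
    [[0,0,-5,0,0,0,0],[0,0,-15,0,0,0,0],[0,0,-30,0,0,0,0],[0,0,-40,0,0,0,0],[0,0,-40,0,0,0,0],[0,0,0,0,0,0,0],[0,0,0,0,0,0,0],[0,0,0,0,0,0,0]]
  ]
}}

```text
clock: 54.7
tool_pos: [0.4028, 0.3621, 0.2079]
eef_rot: [0.037, 0.991, -0.005, 0.13]
contact_force: [1.0, -0.2, -0.7]
opening: 0.001
```

```bash
python3 - <<'E'
from h import *
s=snap('scene'); b=snap('side'); print(readout.get_state()['tool_pos'],readout.get_state()['clock'])
c=lambda im,x,y,w: cv2.resize(im[y:y+w,x:x+w],(300,300),interpolation=cv2.INTER_CUBIC)
top=np.hstack([c(s['pixels'],315,225,100),c(b['pixels'],180,110,100)]);bot=np.hstack([c(s['pixels'],175,140,140),c(b['pixels'],275,255,140)])
cv2.imwrite('pics/end.png',cv2.cvtColor(np.vstack([top,bot]),4))
E
```

```text
[0.40267496 0.36220529 0.20764126] 54.8
```

View pics/end.png

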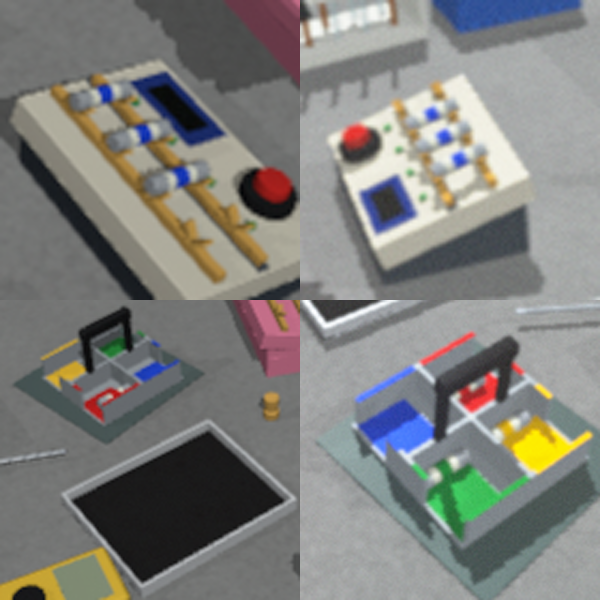

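The final view shows three blue fuses in cradles 1–3, an empty tray, and the case level on its mat. Its blue compartment is empty and the other fuses are inside. Handing in.

```bash
python3 -c "
from plant import ticket
print(ticket.finish_job())"
```

```text
the job is handed in; nothing more can be done
None
```

The job is handed in at about 55 s of robot time; no verdict was given.

- **Pouring:** I tipped the case about 0.55 rad toward its blue corner over the tray, and all three blue-banded fuses slid out. The case is back level on its mat. The last picture shows the blue compartment empty and the red, yellow and green fuses still inside.
- **Extra handling:** The three fuses landed too close together for direct grips. I moved one to open tray, pushed a second lengthwise past the third, and carried both of those by their ends to open tray.
- **Placing:** The fuses lie squarely across both rails in cradles 1, 2 and 3. The last picture shows all three there and the tray empty.
- **Button:** I pressed it only after all three fuses were in place, until it stopped at about 26 N with almost no further travel. The last picture shows the fuses undisturbed and the gripper clear of the stand.
- **Checks:** None disagreed. I did not check the other bench objects one by one; those in view looked unmoved. I viewed about 16 pictures, slightly over the budget of 14.

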